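# Hold the shaker wheel heavy side down

### The job

The grey wheel on the green bench stand drives the plaster-shaking table and has a lead weight cast into it somewhere off its centre, which cannot be seen; the yellow mark says nothing about where it is. Turn the wheel by hand, at least an eighth of a turn from where it stands, to feel which side is heavy, then bring the heavy side straight down and finish while holding the wheel still there, gripped between the fingers. Leave the plaster dove, the mallet and the chisel where they are.

Things in the scene. Friction and masses are not known exactly. Their poses are not given: they have to be found in the camera images.
- axle (a point): Centre of the grey wheel, on its axle, 135 mm above the table; fixed to the stand, does not turn with the wheel. Its y axis runs along the axle (level), x is level in the plane of the wheel, z is up. The wheel is a smooth solid disc, 170 mm in diameter and 26 mm thick along y, with a steel hub of 48 mm diameter standing 9 mm proud of each face.
- rim_top (a point): Top of the wheel's rim, 85 mm straight above the axle; fixed to the stand, does not turn. Here and round the upper part of the wheel, rim and faces are free to be pinched across the 26 mm thickness, from above or tilted.
- stand: Green stand, fixed to the table; origin under the centre of its 170 x 160 x 18 mm base, axes as the axle's. Two A-shaped uprights stand 43 to 61 mm either side of the wheel's mid-plane and reach 15 mm above the axle. The bearing is stiff: drag about 0.40 N m either way, so the wheel stays wherever it is let go.
- wheel_mark (a point): Middle of the yellow painted stripe on the wheel's rim, 85 mm from the axle; it turns with the wheel. The stripe is 8 mm wide, crosses the rim and runs 55 mm down both faces. It has no fixed relation to the heavy side. The wheel is balanced but for a hidden lead weight inside, of 0.55 to 0.75 kg, 50 mm off the axle (up to about 0.32 N m).
- wheel (a joint): Angle of the wheel (rad): 0 with the yellow mark at the top, growing as the top moves towards the axle's +x; two turns either way are free. Turning is hard while the heavy side is being raised and easy while it goes down, most so when it is level with the axle; with the heavy side at the very top or bottom both directions feel alike.
- dove: White plaster dove on a ball on a grey round base, 104 mm across the base, about 150 mm over the wings, 212 mm tall; origin at the centre of its underside. Fragile: leave alone.
- mallet: Wooden mallet lying on the table, 250 mm long, head 50 x 85 x 45 mm towards its +x; origin under the middle of its length. Leave alone.
- chisel: Steel stone chisel lying on the table, 187 mm long, 14 mm thick, along its x; origin under its middle. Leave alone.
There are look-alikes about, which are no part of the job. Of the things like the stand, leave any that is brown or purple; of the rest the smaller one is meant.

How it is judged:
By the outcome, as a careful person would: the job done as asked, in the order asked, and still so for the second after the job is handed in, while the arm keeps its last pose, push and grip.
It also fails if it takes over 72 s, if anything falls off the work surface, if the arm or the gripper's body presses on something with over 40 N, if the wrist force passes 120 N, or if a joint passes its speed limit or range.

### The arm

A 7-joint arm with a two-finger parallel gripper is mounted at the origin on the work surface. World frame = base frame: x ahead of the robot, y to its left, z up, the work surface at z = 0. Lengths are in m, angles in degrees, forces in N, time in s.
With the tool pointing down it reaches from about 0.4 to 0.75 m from the base axis. Payload 19.5 kg.
Tool frame: the origin (TCP) lies midway between the tips of the shut fingers; the grasp point (between the pads) lies 19 mm behind it; y points along the fingers, z is the direction in which the jaws open and shut, and the axes are right-handed (so a half turn about y gives the same grasp; the last joint's range is limited). The gripper opens to 85 mm and grips with 20 to 120 N. Pads are 22 mm wide; open, the fingers measure 114 mm over their backs; the gripper's body (76 mm by 85 mm) begins 54 mm behind the grasp point. The pads swing forward as they close: fully open they stand 13 mm farther back than shut.
Start: joints at [64.074, 40.479, -1.581, 85.061, 1.261, 54.483, -4.326], TCP at [0.23, -0.527, 0.231] pointing down, gripper open.
Joint ranges: [-155.06, 155.06], [-18.47, 123.98], [-90, 86.84], [0, 140.48], [-83.41, 263.41], [0, 116], [-161.91, 161.91]. Speed limits (degrees/s): [108.29, 108.29, 147.25, 147.25, 172.46, 172.46, 172.46].

### API

Orientations are given as [roll, pitch, yaw] about the fixed x, y, z axes, in that order (R = Rz(yaw) Ry(pitch) Rx(roll)).
In Python, from workcell import arm, optics gives the robot as it stands.
- The arm moves only by the tool move_arm, never from a script. Its argument "deltas" is a list of rows, each an object of numbers: "x", "y", "z": the shift along the tool's x, y, z in mm; "ax", "ay", "az": the turn, a rotation vector about the tool's x, y, z in degrees; "gripper": the closure, from -1 (fully open) to 1 (shut). A call has 1 to 10 rows; each row is the pose to reach, as a shift and turn from the pose commanded when the call began, along the tool's axes at that moment; what a row does not reach only later rows make up. A row lasts 1/12 s, in which the tool goes at most 41.7 mm and 7.16 degrees, less where a joint would pass 70% of its speed; a pose out of reach is approached as far as the arm can. A call with a gripper value outside its range is refused whole. The fingers move at their own pace and stop on an object; "newtons" is the grip in N (left out, the last holds). Time passes only in rows, so rows that repeat a pose let the fingers close. It gives the time, the measured TCP pose, the force and the opening at its end, in the units of the state.
- arm.state(): the state, without advancing time (a new reading comes with each control period).
- optics.read_camera(name): name is "side" or "top" or "wrist"; returns the picture (400x640x3 uint8, blue, green, red); there is no depth.
- optics.camera_info(name): a dict with "K" (3x3 intrinsics, pixels), "cam_to_world" (4x4, takes a point from camera to world coordinates). Camera axes: x right, y up, looking along -z (the intrinsics and any distortion apply to the point x, -y, -z); pixel columns grow to the right and rows downward; lengths in m; the calibration is good to about 2 mm. A picture is of the moment at which its call begins: read the wrist's pose just before it. camera_info takes no time and is no camera call; for the wrist camera it gives the pose at the moment of the call.
- arm.sign_off(): hands the job in, once; it reports no verdict.
The state is a dict: "time_s": time; "qpos": joint angles; "dq": joint speeds; "joint_torque": joint torques, N m; "position": TCP position; "ee_rot": TCP orientation; "wrist_force": force on the tool from outside, world axes, zero at the start; "torque": the same for the moment, N m; "grip_width": finger opening in m.
Only numpy, scipy, OpenCV 4.12 (cv2) and the standard library are available. Lean on these libraries where they do the work, as an engineer would, in place of code of your own. Each camera call takes 0.05 s, during which the arm holds its last target. There are 200 camera calls.

## Working session

There is one attempt and no reset: what is moved stays moved. The work goes in short steps, Python scripts to look and compute and a tool call to move; the robot and the scene stay as the last step left them, time stands still between calls to the robot, and variables do not carry over. Pictures are saved under pics/ and viewed, about 8 in all and at most 12, crops included, and the job is handed in when it is done.

Besides the shell and the picture viewer there is one more tool, called after ">>>" as name(argument=value, ...) on one line, values as JSON. move_arm: Moves the arm, as the interface text tells. Its arguments: {"type":"object","properties":{"deltas":{"type":"array","items":{"type":"object","properties":{"x":{"type":"number"},"y":{"type":"number"},"z":{"type":"number"},"ax":{"type":"number"},"ay":{"type":"number"},"az":{"type":"number"},"gripper":{"type":"number"}}}},"newtons":{"type":"number"}},"required":["deltas"]}

```bash
mkdir -p pics; ls; python3 - <<'E'
from workcell import arm, optics
import cv2,numpy as np
print(arm.state())
for n in("side","top"):
    im=optics.read_camera(n); cv2.imwrite(f"pics/{n}0.png",im)
    i=optics.camera_info(n); print(n,{k:(np.round(v,4).tolist() if not isinstance(v,str) else v) for k,v in i.items()})
a=cv2.imread("pics/side0.png");b=cv2.imread("pics/top0.png")
E
```

```text
pics
{'time_s': 0.0, 'qpos': array([64.07487781, 40.51470002, -1.58207455, 85.08365127,  1.25946925,
       54.48265897, -4.32601134]), 'dq': array([-0.0373151 , -0.01964969, -0.02778716, -0.01619732,  0.03272675,
       -0.07870496, -0.05667679]), 'joint_torque': array([-3.32521313e-04, -8.83196855e+01,  1.23463880e+00, -2.36164892e+01,
        1.69801712e-02,  6.55139025e-03,  4.92568290e-05]), 'position': array([ 0.22950689, -0.52692376,  0.23082281]), 'ee_rot': array([-9.00637030e+01, -1.39149677e-03, -1.56465098e+02]), 'wrist_force': array([ 0.77439871, -0.53183043,  0.14955392]), 'torque': array([ 0.01479294, -0.06034384, -0.01095777]), 'grip_width': 0.08562535175655457}
side {'K': [[468.1436, 0.0, 319.0765], [0.0, 468.1436, 193.9702], [0.0, 0.0, 1.0]], 'cam_to_world': [[0.9057, -0.3489, 0.2407, 0.8477], [0.4238, 0.7477, -0.5112, -0.7504], [-0.0017, 0.565, 0.8251, 1.1717], [0.0, 0.0, 0.0, 1.0]]}
top {'K': [[496.586, 0.0, 332.1329], [0.0, 496.586, 196.1046], [0.0, 0.0, 1.0]], 'cam_to_world': [[-0.0151, 0.9982, -0.0572, 0.4542], [-0.9998, -0.0142, 0.0155, -0.1073], [0.0147, 0.0575, 0.9982, 1.6621], [0.0, 0.0, 0.0, 1.0]]}
```

View pics/side0.png

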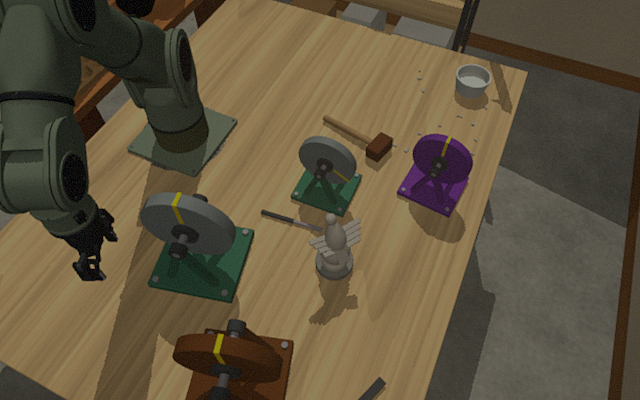

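View pics/top0.png

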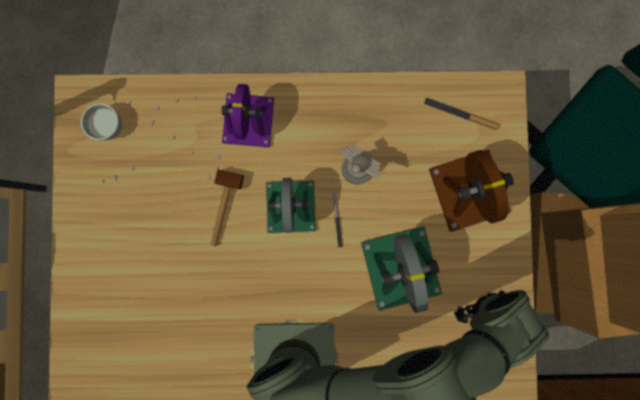

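Candidates for the stand, as side px / top px: small green (328,170) / (291,206), large green (195,240) / (400,268), brown (230,365) / (470,190) and purple (440,165) / (247,118). Brown and purple are ruled out, so the smaller green stand is the one. I'll measure it and check it in a crop.

```bash
cat > h.py <<'E'
import cv2,numpy as np
from workcell import arm,optics
def ray(n,p,info=None):
    i=info or optics.camera_info(n);K=np.array(i["K"]);T=np.array(i["cam_to_world"])
    d=np.linalg.inv(K)@[p[0],p[1],1];d=T[:3,:3]@[d[0],-d[1],-d[2]];return T[:3,3],d
def onplane(n,p,z,info=None):
    o,d=ray(n,p,info);return o+d*(z-o[2])/d[2]
def proj(n,X,info=None):
    i=info or optics.camera_info(n);K=np.array(i["K"]);T=np.array(i["cam_to_world"])
    c=T[:3,:3].T@(np.array(X)-T[:3,3]);q=K@[c[0],-c[1],-c[2]];return q[:2]/q[2]
E
python3 - <<'E'
from h import *
b=cv2.imread("pics/top0.png");h=cv2.cvtColor(b,cv2.COLOR_BGR2HSV)
m=cv2.inRange(h,(60,80,25),(90,255,255));r=np.zeros_like(m);r[165:245,255:325]=m[165:245,255:325]
pts=cv2.findNonZero(r);R=cv2.minAreaRect(pts);bx=cv2.boxPoints(R);print(R)
c=np.array([onplane("top",p,.018) for p in bx]);print(c,c.mean(0),[np.linalg.norm(c[i]-c[i-1]) for i in range(4)])
# wheel: bright grey strip
g=(cv2.inRange(h,(0,0,70),(180,45,255)));r=np.zeros_like(g);r[165:245,275:305]=g[165:245,275:305]
n,l,s,ce=cv2.connectedComponentsWithStats(r);k=1+s[1:,4].argmax();print(s[k],ce[k])
ys,xs=np.where(l==k);print(onplane("top",(xs.mean(),ys.mean()),.2))
v=cv2.minAreaRect(cv2.findNonZero((l==k).astype(np.uint8)));print(v,[onplane("top",p,.135).round(3).tolist() for p in cv2.boxPoints(v)])
a=cv2.imread("pics/side0.png")[120:225,280:400];t=b[165:245,245:345]
cv2.imwrite("pics/c1.png",np.hstack([cv2.resize(a,(457,400),interpolation=2),cv2.resize(t,(343,400))[:, :343]]))
E
```

```text
((290.4280700683594, 206.05824279785156), (49.151485443115234, 46.227561950683594), 87.87889862060547)
[[ 0.59725655  0.0842765   0.018     ]
 [ 0.6008403  -0.06887006  0.018     ]
 [ 0.43802314 -0.07278723  0.018     ]
 [ 0.43471343  0.07950675  0.018     ]] [0.51770836 0.00553149 0.018     ] [np.float64(0.1626130882373734), np.float64(0.15318847919933898), np.float64(0.16286427585017219), np.float64(0.1523299395432337)]
[275 182  17  50 441] [285.3015873  207.00226757]
[0.50791491 0.00817993 0.2       ]
((282.626708984375, 206.66064453125), (49.3250617980957, 15.173282623291016), 87.27368927001953) [[0.587, 0.048, 0.135], [0.588, 0.001, 0.135], [0.437, -0.005, 0.135], [0.435, 0.042, 0.135]]
```

View pics/c1.png

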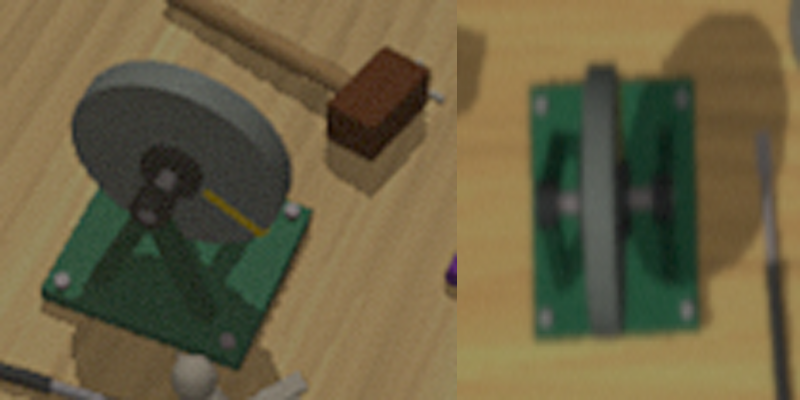

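The crop shows the small green stand with its grey wheel, the yellow mark at the lower right of the visible face, and the mallet clear beside it. The larger green stand is on the way, so I'll go up first and then across.

```bash
cat >> h.py <<'E'
from scipy.spatial.transform import Rotation as Ro
def Rt(s):
    return Ro.from_euler("xyz",s["ee_rot"],degrees=True)
def delta(P,yaw,tilt=0):
    "tool-frame shift mm and rotvec deg to TCP P, tool down"
    s=arm.state();R=Rt(s);G=Ro.from_euler("xyz",[-90,0,yaw],degrees=True)*Ro.from_euler("z",tilt,degrees=True)
    print("d",(R.inv().apply(np.array(P)-s["position"])*1000).round(1),"rv",np.degrees((R.inv()*G).as_rotvec()).round(2))
E
python3 - <<'E'
from h import *
for p in((287,186),(287,205),(287,224)): print(onplane("top",p,.2),onplane("top",p,.22))
print("stand→px",proj("top",(.518,.0055,.22)),proj("side",(.518,.0055,.135)),onplane("top",(400,268),.2))
s=arm.state();p=s["position"]
delta(p+[0,0,.28],s["ee_rot"][2]); delta([.517,.006,.51],-178.5)
E
```

```text
[0.56979967 0.00257948 0.2       ] [0.56821852 0.00107653 0.22      ]
[0.51373606 0.00313229 0.2       ] [0.5129218  0.00162177 0.22      ]
[0.45791831 0.00368267 0.2       ] [0.45786759 0.00216462 0.22      ]
stand→px [285.64507062 203.27116507] [327.38094312 160.47129445] [ 0.32418316 -0.32580245  0.2       ]
d [   0.  -280.    -0.3] rv [ 0.05 -0.    0.  ]
d [-476.4 -278.8 -374.1] rv [5.000e-02 2.204e+01 1.000e-02]
```

>>> move_arm(deltas=[{"y": -41, "gripper": -1}, {"y": -82, "gripper": -1}, {"y": -123, "gripper": -1}, {"y": -164, "gripper": -1}, {"y": -205, "gripper": -1}, {"y": -246, "gripper": -1}, {"y": -279, "gripper": -1}, {"x": -32, "y": -279, "z": -25, "ay": 2, "gripper": -1}, {"x": -64, "y": -279, "z": -50, "ay": 4, "gripper": -1}, {"x": -95, "y": -279, "z": -75, "ay": 5, "gripper": -1}])

```text
validation failed for argument at $.de...
```

>>> move_arm(deltas=[{"x": 0, "y": -41, "z": 0, "ax": 0, "ay": 0, "az": 0, "gripper": -1}, {"x": 0, "y": -82, "z": 0, "ax": 0, "ay": 0, "az": 0, "gripper": -1}, {"x": 0, "y": -123, "z": 0, "ax": 0, "ay": 0, "az": 0, "gripper": -1}, {"x": 0, "y": -164, "z": 0, "ax": 0, "ay": 0, "az": 0, "gripper": -1}, {"x": 0, "y": -205, "z": 0, "ax": 0, "ay": 0, "az": 0, "gripper": -1}, {"x": 0, "y": -246, "z": 0, "ax": 0, "ay": 0, "az": 0, "gripper": -1}, {"x": 0, "y": -279, "z": 0, "ax": 0, "ay": 0, "az": 0, "gripper": -1}, {"x": -32, "y": -279, "z": -25, "ax": 0, "ay": 2, "az": 0, "gripper": -1}, {"x": -64, "y": -279, "z": -50, "ax": 0, "ay": 4, "az": 0, "gripper": -1}, {"x": -95, "y": -279, "z": -75, "ax": 0, "ay": 5, "az": 0, "gripper": -1}])

```text
time_s: 0.93
position: [0.2874, -0.4193, 0.51]
ee_rot: [-90.0, 0.0, -161.6]
wrist_force: [1.4, -1.3, -0.3]
grip_width: 0.0854
```

>>> move_arm(deltas=[{"x": -30, "y": 0, "z": -28, "ax": 0, "ay": 2, "az": 0, "gripper": -1}, {"x": -60, "y": 0, "z": -56, "ax": 0, "ay": 4, "az": 0, "gripper": -1}, {"x": -90, "y": 0, "z": -84, "ax": 0, "ay": 6, "az": 0, "gripper": -1}, {"x": -120, "y": 0, "z": -112, "ax": 0, "ay": 8, "az": 0, "gripper": -1}, {"x": -150, "y": 0, "z": -140, "ax": 0, "ay": 10, "az": 0, "gripper": -1}, {"x": -180, "y": 0, "z": -168, "ax": 0, "ay": 12, "az": 0, "gripper": -1}, {"x": -210, "y": 0, "z": -196, "ax": 0, "ay": 14, "az": 0, "gripper": -1}, {"x": -240, "y": 0, "z": -224, "ax": 0, "ay": 16, "az": 0, "gripper": -1}, {"x": -270, "y": 0, "z": -252, "ax": 0, "ay": 16.8, "az": 0, "gripper": -1}, {"x": -300, "y": 0, "z": -280, "ax": 0, "ay": 16.8, "az": 0, "gripper": -1}])

```text
time_s: 1.77
position: [0.4826, -0.0576, 0.5103]
ee_rot: [-90.0, -0.0, -178.3]
wrist_force: [0.0, -1.2, 0.1]
grip_width: 0.0856
```

```bash
python3 - <<'E'
from h import *
print(arm.state()["position"],arm.state()["ee_rot"],arm.state()["qpos"])
delta([.516,.004,.38],-178.7)
E
```

```text
[ 0.48261932 -0.05756869  0.5103359 ] [-9.00018572e+01 -5.10346080e-03 -1.78330256e+02] [  4.60717483  22.1029166   -2.94656218  63.134349     1.1106347
  94.79346028 -86.36072005]
d [-35.2 130.3 -60.6] rv [0.   0.37 0.01]
```

>>> move_arm(deltas=[{"x": -15, "y": 25, "z": -25, "ax": 0, "ay": 0.4, "az": 0, "gripper": -1}, {"x": -30, "y": 50, "z": -50, "ax": 0, "ay": 0.4, "az": 0, "gripper": -1}, {"x": -35, "y": 90, "z": -61, "ax": 0, "ay": 0.4, "az": 0, "gripper": -1}, {"x": -35, "y": 130, "z": -61, "ax": 0, "ay": 0.4, "az": 0, "gripper": -1}, {"x": -35, "y": 130, "z": -61, "ax": 0, "ay": 0.4, "az": 0, "gripper": -1}])

```text
time_s: 2.18
position: [0.5127, 0.0029, 0.3741]
ee_rot: [-90.0, -0.6, -178.6]
wrist_force: [-0.4, 0.4, -0.3]
grip_width: 0.0857
```

```bash
python3 - <<'E'
from h import *
s=arm.state();i=optics.camera_info("wrist");w=optics.read_camera("wrist");cv2.imwrite("pics/w1.png",w)
print(s["position"],s["ee_rot"],s["wrist_force"]);np.save("w1.npy",i["cam_to_world"]);print(np.round(i["cam_to_world"],3),i["K"])
print(proj("wrist",(.516,.004,.22)),proj("wrist",(.516,.004,.135)))
E
```

```text
[0.51274359 0.00293217 0.37410106] [ -89.98428586   -0.62943093 -178.57507321] [-0.37161359  0.40754815 -0.31023615]
[[ 0.025  0.962  0.273  0.583]
 [-1.     0.024  0.007  0.005]
 [ 0.    -0.273  0.962  0.517]
 [ 0.     0.     0.     1.   ]] [[323.18324677   0.         314.28695702]
 [  0.         323.18324677 203.28787167]
 [  0.           0.           1.        ]]
[312.77795466 186.62033607] [313.08947966 171.28586309]
```

View pics/w1.png

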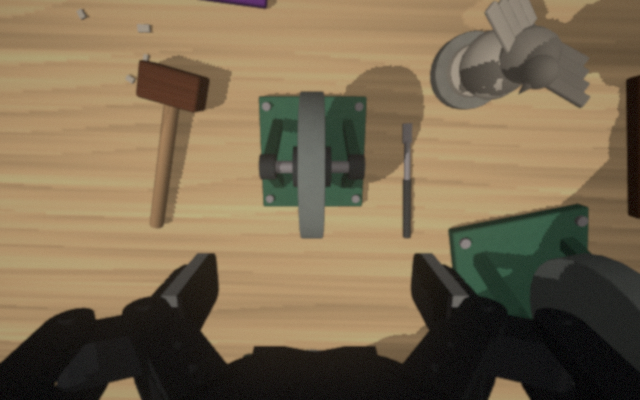

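The wrist view shows the wheel strip at column ~312 with the axle ends at (266,166) and (356,166). The stand is centred between the open fingers, with the dove and chisel well off to the right.

```bash
python3 - <<'E'
from h import *
i=dict(optics.camera_info("wrist"));i["cam_to_world"]=np.load("w1.npy")
w=cv2.imread("pics/w1.png");h=cv2.cvtColor(w,cv2.COLOR_BGR2HSV)
m=cv2.inRange(h,(60,80,20),(95,255,255));r=np.zeros_like(m);r[85:215,250:375]=m[85:215,250:375]
bx=cv2.boxPoints(cv2.minAreaRect(cv2.findNonZero(r)));c=np.array([onplane("wrist",p,.018,i) for p in bx]);print(bx,c.round(4),c.mean(0))
for p in((266,167),(356,166)):print(onplane("wrist",p,.135,i).round(4))
# strip edges per row
for y in (100,130,160,200,225):
    row=r[y,280:345];g=w[y,285:340].mean(1);d=np.abs(np.diff(cv2.GaussianBlur(g.reshape(1,-1),(3,1),0).ravel()))
    S=h[y,285:340,1]<75;x=np.where(S)[0]+285;print(y,x.min(),x.max(),len(x))
s=arm.state();print(s["position"],s["ee_rot"],s["wrist_force"],s["torque"])
E
```

```text
[[261.  98.]
 [362.  98.]
 [362. 204.]
 [261. 204.]] [[ 0.5999  0.0836  0.018 ]
 [ 0.6036 -0.0648  0.018 ]
 [ 0.4417 -0.0753  0.018 ]
 [ 0.4377  0.0869  0.018 ]] [0.52071544 0.00760695 0.018     ]
[0.5177 0.0608 0.135 ]
[ 0.5216 -0.0463  0.135 ]
100 298 338 33
130 289 336 38
160 285 339 55
200 297 326 30
225 299 323 25
[0.514263   0.00232101 0.37874011] [ -89.98334969   -0.31514182 -178.6461283 ] [ 0.47304132 -0.19005199  1.3192364 ] [-0.00460562  0.03259961  0.02945591]
```

>>> move_arm(deltas=[{"x": -3, "y": 35, "z": -2, "ax": 0, "ay": 0, "az": 0, "gripper": -1}, {"x": -3, "y": 70, "z": -2, "ax": 0, "ay": 0, "az": 0, "gripper": -1}, {"x": -3, "y": 105, "z": -2, "ax": 0, "ay": 0, "az": 0, "gripper": -1}, {"x": -3, "y": 140, "z": -2, "ax": 0, "ay": 0, "az": 0, "gripper": -1}, {"x": -3, "y": 165, "z": -2, "ax": 0, "ay": 0, "az": 0, "gripper": -1}, {"x": -3, "y": 180, "z": -2, "ax": 0, "ay": 0, "az": 0, "gripper": -1}, {"x": -3, "y": 188, "z": -2, "ax": 0, "ay": 0, "az": 0, "gripper": -1}, {"x": -3, "y": 190, "z": -2, "ax": 0, "ay": 0, "az": 0, "gripper": -1}, {"x": -3, "y": 190, "z": -2, "ax": 0, "ay": 0, "az": 0, "gripper": -1}])

```text
time_s: 2.98
position: [0.5194, 0.0042, 0.1917]
ee_rot: [-90.0, 0.1, -178.7]
wrist_force: [-0.3, 0.3, 0.3]
grip_width: 0.0851
```

```bash
python3 - <<'E'
from h import *
w=optics.read_camera("wrist");cv2.imwrite("pics/w2.png",w)
s=arm.state();print(s["position"],s["ee_rot"],s["wrist_force"],s["torque"],s["qpos"])
for a in(-16,16):print(proj("wrist",(.519,.006+a/1000,.22)))
E
```

```text
[0.51935003 0.00430802 0.19189474] [-9.00002641e+01  1.27793672e-01 -1.78691395e+02] [ 0.86249641  0.37507929 -0.03050795] [ 0.00656882 -0.00234271 -0.03693817] [ -1.89806895  38.77386745  -3.81530969  99.86174684   3.62754831
  41.35574765 -96.28487011]
[350.42052229 293.70159222]
[270.68301405 292.05624608]
```

View pics/w2.png

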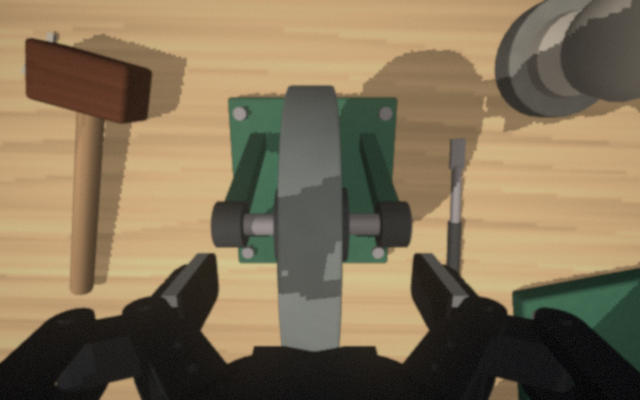

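The wheel strip sits at column 310 against a finger mid-line at ~315, about 2 mm off. I'll shift by that and grip.

>>> move_arm(deltas=[{"x": 0, "y": 0, "z": -2, "ax": 0, "ay": 0, "az": 0, "gripper": -1}, {"x": 0, "y": 0, "z": -2, "ax": 0, "ay": 0, "az": 0, "gripper": 1}, {"x": 0, "y": 0, "z": -2, "ax": 0, "ay": 0, "az": 0, "gripper": 1}, {"x": 0, "y": 0, "z": -2, "ax": 0, "ay": 0, "az": 0, "gripper": 1}, {"x": 0, "y": 0, "z": -2, "ax": 0, "ay": 0, "az": 0, "gripper": 1}, {"x": 0, "y": 0, "z": -2, "ax": 0, "ay": 0, "az": 0, "gripper": 1}, {"x": 0, "y": 0, "z": -2, "ax": 0, "ay": 0, "az": 0, "gripper": 1}, {"x": 0, "y": 0, "z": -2, "ax": 0, "ay": 0, "az": 0, "gripper": 1}, {"x": 0, "y": 0, "z": -2, "ax": 0, "ay": 0, "az": 0, "gripper": 1}, {"x": 0, "y": 0, "z": -2, "ax": 0, "ay": 0, "az": 0, "gripper": 1}], newtons=60)

```text
time_s: 3.87
position: [0.5183, 0.0062, 0.1906]
ee_rot: [-90.0, 0.0, -178.7]
wrist_force: [-0.7, -2.2, 7.5]
grip_width: 0.025
```

```bash
cat >> h.py <<'E'
A=np.array([.519,.006,.135]);AX=np.array([-.024,1,0])
def rep():
    s=arm.state();p=s["position"];F=s["wrist_force"];R=Rt(s);d=R.apply([0,1,0])
    ang=np.degrees(np.arctan2(-d[0],-d[2]))  # tool tilt: + = top towards +x
    M=np.cross(p-A,F)+s["torque"]
    print("t%.2f ang %.2f pos %s r %.1f F %s T %s | M_axle(on tool) %.3f  w %.1f dqmax %.1f"%(s["time_s"],ang,(p*1000).round(1),1000*np.hypot(p[0]-A[0],p[2]-A[2]),F.round(2),s["torque"].round(3),M@AX,s["grip_width"]*1000,abs(s["dq"]).max()))
    with open("log.txt","a") as f:print(s["time_s"],ang,M@AX,F[0],F[2],s["torque"]@AX,*p,file=f)
E
python3 -c "
from h import *;rep();print(arm.state()['ee_rot'])"
```

```text
t3.87 ang -0.02 pos [518.3   6.2 190.6] r 55.6 F [-0.67 -2.18  7.46] T [-0.347  0.281  0.051] | M_axle(on tool) 0.254  w 25.0 dqmax 0.1
[-8.99830962e+01  2.19640645e-02 -1.78679357e+02]
```

>>> move_arm(deltas=[{"x": -2.4, "y": 0.05, "z": 0, "ax": 0, "ay": 0, "az": -2.5, "gripper": 1}, {"x": -4.85, "y": 0.2, "z": 0, "ax": 0, "ay": 0, "az": -5, "gripper": 1}, {"x": -7.25, "y": 0.5, "z": 0, "ax": 0, "ay": 0, "az": -7.5, "gripper": 1}, {"x": -9.65, "y": 0.85, "z": 0, "ax": 0, "ay": 0, "az": -10, "gripper": 1}, {"x": -12.05, "y": 1.3, "z": 0, "ax": 0, "ay": 0, "az": -12.5, "gripper": 1}, {"x": -14.4, "y": 1.9, "z": 0, "ax": 0, "ay": 0, "az": -15, "gripper": 1}])

```text
time_s: 4.37
position: [0.5326, 0.0065, 0.1886]
ee_rot: [-90.0, -15.1, -178.7]
wrist_force: [-2.8, -1.9, 1.0]
grip_width: 0.025
```

```bash
python3 -c "
from h import *;rep()"
```

```text
t4.37 ang 15.13 pos [532.6   6.5 188.6] r 55.3 F [-2.79 -1.92  1.04] T [-0.359  0.044  0.17 ] | M_axle(on tool) -0.113  w 25.0 dqmax 50.2
```

>>> move_arm(deltas=[{"x": -2.4, "y": 0.05, "z": 0, "ax": 0, "ay": 0, "az": -2.5, "gripper": 1}, {"x": -4.85, "y": 0.2, "z": 0, "ax": 0, "ay": 0, "az": -5, "gripper": 1}, {"x": -7.25, "y": 0.5, "z": 0, "ax": 0, "ay": 0, "az": -7.5, "gripper": 1}, {"x": -9.65, "y": 0.85, "z": 0, "ax": 0, "ay": 0, "az": -10, "gripper": 1}, {"x": -12.05, "y": 1.3, "z": 0, "ax": 0, "ay": 0, "az": -12.5, "gripper": 1}, {"x": -14.4, "y": 1.9, "z": 0, "ax": 0, "ay": 0, "az": -15, "gripper": 1}])

```text
time_s: 4.87
position: [0.5459, 0.0068, 0.183]
ee_rot: [-90.0, -30.2, -178.7]
wrist_force: [-1.4, -1.5, 3.7]
grip_width: 0.025
```

```bash
python3 -c "
from h import *;rep();print(arm.state()['qpos'])"
```

```text
t4.87 ang 30.14 pos [545.9   6.8 183. ] r 55.1 F [-1.42 -1.47  3.7 ] T [-0.318 -0.035  0.216] | M_axle(on tool) -0.197  w 25.0 dqmax 50.2
[ -2.21254018  58.42161331  -3.53589786  59.26333373   1.25172901
  92.48494633 -93.83531748]
```

>>> move_arm(deltas=[{"x": -2.4, "y": 0.05, "z": 0, "ax": 0, "ay": 0, "az": -2.5, "gripper": 1}, {"x": -4.85, "y": 0.2, "z": 0, "ax": 0, "ay": 0, "az": -5, "gripper": 1}, {"x": -7.25, "y": 0.5, "z": 0, "ax": 0, "ay": 0, "az": -7.5, "gripper": 1}, {"x": -9.65, "y": 0.85, "z": 0, "ax": 0, "ay": 0, "az": -10, "gripper": 1}, {"x": -12.05, "y": 1.3, "z": 0, "ax": 0, "ay": 0, "az": -12.5, "gripper": 1}, {"x": -14.4, "y": 1.9, "z": 0, "ax": 0, "ay": 0, "az": -15, "gripper": 1}])

```text
time_s: 5.37
position: [0.554, 0.0071, 0.1727]
ee_rot: [-90.2, -44.0, -178.5]
wrist_force: [51.8, -5.5, 67.8]
grip_width: 0.0251
```

```bash
python3 -c "
from h import *;rep();print(arm.state()['qpos'])
for k in range(3):optics.read_camera('wrist');rep()"
```

```text
t5.37 ang 43.98 pos [554.    7.1 172.7] r 51.5 F [51.78 -5.47 67.8 ] T [-0.853  1.482  0.672] | M_axle(on tool) 1.073  w 25.1 dqmax 115.4
[ -4.49221774  70.9970174    5.45932316  37.12642905  -5.26520049
 116.01416298 -89.5994623 ]
t5.42 ang 43.94 pos [554.    7.2 172.1] r 51.0 F [ 50.63 -23.19  40.55] T [-3.582 -2.115  3.766] | M_axle(on tool) -1.594  w 24.8 dqmax 11.0
t5.47 ang 43.94 pos [553.7   7.1 172.5] r 51.1 F [41.7  -1.96 25.4 ] T [ 0.519 -4.196 -0.08 ] | M_axle(on tool) -3.528  w 24.9 dqmax 8.5
t5.52 ang 43.95 pos [553.5   7.  172.6] r 51.0 F [42.32 -0.76 26.49] T [ 0.117 -3.888  0.407] | M_axle(on tool) -3.216  w 25.1 dqmax 3.6
```

>>> move_arm(deltas=[{"x": 2.4, "y": 0.05, "z": 0, "ax": 0, "ay": 0, "az": 2.5, "gripper": 1}, {"x": 4.85, "y": 0.2, "z": 0, "ax": 0, "ay": 0, "az": 5, "gripper": 1}, {"x": 7.25, "y": 0.5, "z": 0, "ax": 0, "ay": 0, "az": 7.5, "gripper": 1}, {"x": 9.65, "y": 0.85, "z": 0, "ax": 0, "ay": 0, "az": 10, "gripper": 1}, {"x": 12.05, "y": 1.3, "z": 0, "ax": 0, "ay": 0, "az": 12.5, "gripper": 1}, {"x": 14.4, "y": 1.9, "z": 0, "ax": 0, "ay": 0, "az": 15, "gripper": 1}])

```text
time_s: 6.02
position: [0.5414, 0.0067, 0.1809]
ee_rot: [-90.0, -29.0, -178.7]
wrist_force: [21.1, -1.4, 3.4]
grip_width: 0.0252
```

```bash
python3 -c "
from h import *;rep()
for k in range(3):optics.read_camera('wrist');rep()"
```

```text
t6.02 ang 29.00 pos [541.4   6.7 180.9] r 51.1 F [21.08 -1.35  3.38] T [-0.281 -4.541  0.039] | M_axle(on tool) -3.644  w 25.2 dqmax 50.2
t6.07 ang 28.87 pos [540.5   6.7 181.5] r 51.2 F [ 9.4  -1.18 -3.2 ] T [-0.157 -3.519  0.344] | M_axle(on tool) -3.010  w 24.9 dqmax 8.0
t6.12 ang 29.11 pos [540.4   6.7 181.5] r 51.2 F [12.13 -2.05  9.21] T [-0.328 -2.398  0.049] | M_axle(on tool) -2.026  w 25.2 dqmax 5.4
t6.17 ang 29.22 pos [540.4   6.7 181.5] r 51.2 F [12.23 -1.65 13.58] T [-0.347 -2.146  0.039] | M_axle(on tool) -1.863  w 25.1 dqmax 2.0
```

Joint 6 reached its range end at 45°, so the pads slipped and strained. I'll let go, re-centre and keep the tilt to 30° or less on that side.

>>> move_arm(deltas=[{"x": 0, "y": 0, "z": 0, "ax": 0, "ay": 0, "az": 0, "gripper": -1}, {"x": 0, "y": 0, "z": 0, "ax": 0, "ay": 0, "az": 0, "gripper": -1}, {"x": 0, "y": 0, "z": 0, "ax": 0, "ay": 0, "az": 0, "gripper": -1}, {"x": 0, "y": 0, "z": 0, "ax": 0, "ay": 0, "az": 0, "gripper": -1}, {"x": 0, "y": 0, "z": 0, "ax": 0, "ay": 0, "az": 0, "gripper": -1}])

```text
time_s: 6.58
position: [0.5389, 0.007, 0.1801]
ee_rot: [-90.0, -29.6, -178.7]
wrist_force: [0.3, 0.0, 0.4]
grip_width: 0.0835
```

```bash
cat >> h.py <<'E'
def go(ang,rho=.0556):
    a=np.radians(ang);delta(A+rho*np.array([np.sin(a)*.9997,np.sin(a)*.023,np.cos(a)]),-178.65,-ang)
E
python3 -c "
from h import *;rep()
for k in range(2):optics.read_camera('wrist');rep()
go(30);go(0);print(arm.state()['qpos'])"
```

```text
t6.58 ang 29.62 pos [538.9   7.  180.1] r 49.3 F [0.25 0.02 0.4 ] T [ 0.086 -0.49  -0.006] | M_axle(on tool) -0.488  w 83.5 dqmax 0.1
t6.63 ang 29.61 pos [538.9   7.1 180.1] r 49.3 F [-0.07 -0.18  0.57] T [-0.018 -0.531  0.056] | M_axle(on tool) -0.545  w 85.4 dqmax 0.1
t6.68 ang 29.61 pos [538.9   7.  180.1] r 49.3 F [-0.4   0.57  0.91] T [ 0.031 -0.562 -0.005] | M_axle(on tool) -0.598  w 85.4 dqmax 0.1
d [-5.3 -6.5  0.6] rv [ 0.01 -0.01 -0.38]
d [22.5  0.7  0.6] rv [ 1.000e-02 -1.000e-02  2.962e+01]
[ -5.65132181  57.69965403   5.74722561  62.40707576  -4.83157497
  89.74873243 -88.64209181]
```

>>> move_arm(deltas=[{"x": -5.3, "y": -6.5, "z": 0.6, "ax": 0, "ay": 0, "az": -0.4, "gripper": -1}, {"x": -5.3, "y": -6.5, "z": 0.6, "ax": 0, "ay": 0, "az": -0.4, "gripper": -1}, {"x": -5.3, "y": -6.5, "z": 0.6, "ax": 0, "ay": 0, "az": -0.4, "gripper": 1}, {"x": -5.3, "y": -6.5, "z": 0.6, "ax": 0, "ay": 0, "az": -0.4, "gripper": 1}, {"x": -5.3, "y": -6.5, "z": 0.6, "ax": 0, "ay": 0, "az": -0.4, "gripper": 1}, {"x": -5.3, "y": -6.5, "z": 0.6, "ax": 0, "ay": 0, "az": -0.4, "gripper": 1}, {"x": -5.3, "y": -6.5, "z": 0.6, "ax": 0, "ay": 0, "az": -0.4, "gripper": 1}, {"x": -5.3, "y": -6.5, "z": 0.6, "ax": 0, "ay": 0, "az": -0.4, "gripper": 1}, {"x": -5.3, "y": -6.5, "z": 0.6, "ax": 0, "ay": 0, "az": -0.4, "gripper": 1}, {"x": -5.3, "y": -6.5, "z": 0.6, "ax": 0, "ay": 0, "az": -0.4, "gripper": 1}])

```text
time_s: 7.52
position: [0.5468, 0.0068, 0.1835]
ee_rot: [-90.0, -30.0, -178.6]
wrist_force: [0.3, 2.4, 4.9]
grip_width: 0.0248
```

```bash
python3 -c "
from h import *;rep()"
```

```text
t7.52 ang 29.98 pos [546.8   6.8 183.5] r 55.9 F [0.33 2.43 4.88] T [ 0.475 -0.088 -0.253] | M_axle(on tool) -0.216  w 24.8 dqmax 0.1
```

>>> move_arm(deltas=[{"x": 2.45, "y": 0.05, "z": 0, "ax": 0, "ay": 0, "az": 2.5, "gripper": 1}, {"x": 4.85, "y": 0.2, "z": 0, "ax": 0, "ay": 0, "az": 5, "gripper": 1}])

```text
time_s: 7.68
position: [0.543, 0.0067, 0.1855]
ee_rot: [-90.0, -24.8, -178.6]
wrist_force: [3.4, 3.0, 3.2]
grip_width: 0.0253
```

```bash
python3 -c "
from h import *;rep()"
```

```text
t7.68 ang 24.83 pos [543.    6.7 185.5] r 55.9 F [3.39 2.96 3.23] T [ 0.51  -0.697 -0.281] | M_axle(on tool) -0.612  w 25.3 dqmax 51.5
```

>>> move_arm(deltas=[{"x": 2.45, "y": 0.05, "z": 0, "ax": 0, "ay": 0, "az": 2.5, "gripper": 1}, {"x": 4.85, "y": 0.2, "z": 0, "ax": 0, "ay": 0, "az": 5, "gripper": 1}])

```text
time_s: 7.85
position: [0.5384, 0.0066, 0.1876]
ee_rot: [-90.0, -19.8, -178.6]
wrist_force: [5.0, 3.1, 0.4]
grip_width: 0.0247
```

```bash
python3 -c "
from h import *;rep()"
```

```text
t7.85 ang 19.78 pos [538.4   6.6 187.6] r 56.0 F [5.02 3.14 0.39] T [ 0.444 -1.017 -0.197] | M_axle(on tool) -0.768  w 24.7 dqmax 49.8
```

>>> move_arm(deltas=[{"x": 2.45, "y": 0.05, "z": 0, "ax": 0, "ay": 0, "az": 2.5, "gripper": 1}, {"x": 4.85, "y": 0.2, "z": 0, "ax": 0, "ay": 0, "az": 5, "gripper": 1}])

```text
time_s: 8.02
position: [0.5338, 0.0065, 0.1891]
ee_rot: [-90.0, -14.8, -178.6]
wrist_force: [4.0, 2.9, -0.4]
grip_width: 0.0252
```

```bash
python3 -c "
from h import *;rep()"
```

```text
t8.02 ang 14.78 pos [533.8   6.5 189.1] r 56.1 F [ 3.98  2.87 -0.36] T [ 0.509 -0.816 -0.25 ] | M_axle(on tool) -0.604  w 25.2 dqmax 50.2
```

>>> move_arm(deltas=[{"x": 2.45, "y": 0.05, "z": 0, "ax": 0, "ay": 0, "az": 2.5, "gripper": 1}, {"x": 4.85, "y": 0.2, "z": 0, "ax": 0, "ay": 0, "az": 5, "gripper": 1}])

```text
time_s: 8.18
position: [0.5291, 0.0064, 0.1903]
ee_rot: [-90.0, -9.8, -178.6]
wrist_force: [4.7, 3.8, 1.3]
grip_width: 0.0249
```

```bash
python3 -c "
from h import *;rep()"
```

```text
t8.18 ang 9.77 pos [529.1   6.4 190.3] r 56.2 F [4.74 3.82 1.29] T [ 0.509 -0.524 -0.128] | M_axle(on tool) -0.282  w 24.9 dqmax 50.8
```

>>> move_arm(deltas=[{"x": 2.45, "y": 0.05, "z": 0, "ax": 0, "ay": 0, "az": 2.5, "gripper": 1}, {"x": 4.85, "y": 0.2, "z": 0, "ax": 0, "ay": 0, "az": 5, "gripper": 1}])

```text
time_s: 8.35
position: [0.5243, 0.0063, 0.1911]
ee_rot: [-90.0, -4.8, -178.6]
wrist_force: [2.4, 3.6, 0.5]
grip_width: 0.025
```

```bash
python3 -c "
from h import *;rep()"
```

```text
t8.35 ang 4.77 pos [524.3   6.3 191.1] r 56.3 F [2.41 3.59 0.55] T [ 0.525 -0.346 -0.081] | M_axle(on tool) -0.222  w 25.0 dqmax 52.0
```

>>> move_arm(deltas=[{"x": 2.45, "y": 0.05, "z": 0, "ax": 0, "ay": 0, "az": 2.5, "gripper": 1}, {"x": 4.85, "y": 0.2, "z": 0, "ax": 0, "ay": 0, "az": 5, "gripper": 1}])

```text
time_s: 8.52
position: [0.5194, 0.0062, 0.1914]
ee_rot: [-90.0, 0.2, -178.6]
wrist_force: [3.5, 3.9, 1.5]
grip_width: 0.0249
```

```bash
python3 -c "
from h import *;rep();print(arm.state()['qpos'])"
```

```text
t8.52 ang -0.23 pos [519.4   6.2 191.4] r 56.4 F [3.47 3.85 1.53] T [ 0.601 -0.093 -0.055] | M_axle(on tool) 0.093  w 24.9 dqmax 53.4
[ -7.10190981  38.99826201   5.26851315 100.15586735  -5.08790573
  40.84358061 -87.8120796 ]
```

```bash
cp log.txt log_old.txt; cat > r.py <<'E'
import sys
from h import *
off=float(sys.argv[1]);d=int(sys.argv[2])  # wheel = ang+off, direction of motion
s=arm.state();R=Rt(s);u=R.apply([0,1,0]);ang=np.degrees(np.arctan2(-u[0],-u[2]));F=s["wrist_force"];a=np.radians(ang)
Ft=np.cos(a)*F[0]-np.sin(a)*F[2];T=s["torque"]@AX+1.07*np.sin(a)
print("t%.2f ang%.1f wheel%.1f Ft%.2f Fr%.2f T%.3f M%.3f w%.1f q6 %.1f q %s"%(s["time_s"],ang,ang+off,Ft,np.sin(a)*F[0]+np.cos(a)*F[2],T,.23*Ft+T,s["grip_width"]*1000,s["qpos"][5],s["qpos"][[1,3]].round()))
print(ang+off,d,Ft,T,ang,F[1],s["torque"][0],file=open("m.txt","a"))
E
cat > m.txt <<'E'
24.83 -1 1.72 -0.248 24.83 2.96 .51
19.78 -1 4.59 -0.655 19.78 3.14 .444
14.78 -1 3.94 -0.543 14.78 2.87 .509
9.77 -1 4.45 -0.343 9.77 3.82 .509
4.77 -1 2.35 -0.257 4.77 3.59 .525
-0.23 -1 3.47 -0.093 -0.23 3.85 .601
E
```

>>> move_arm(deltas=[{"x": 2.45, "y": 0.05, "z": 0, "ax": 0, "ay": 0, "az": 2.5, "gripper": 1}, {"x": 4.85, "y": 0.2, "z": 0, "ax": 0, "ay": 0, "az": 5, "gripper": 1}])

```text
time_s: 8.68
position: [0.5145, 0.0061, 0.1913]
ee_rot: [-90.0, 5.2, -178.6]
wrist_force: [2.8, 2.8, 3.7]
grip_width: 0.0253
```

```bash
python3 r.py 0 -1
```

```text
t8.68 ang-5.2 wheel-5.2 Ft3.17 Fr3.40 T-0.014 M0.716 w25.3 q6 31.7 q [ 37. 106.]
```

>>> move_arm(deltas=[{"x": 2.45, "y": 0.05, "z": 0, "ax": 0, "ay": 0, "az": 2.5, "gripper": 1}, {"x": 4.85, "y": 0.2, "z": 0, "ax": 0, "ay": 0, "az": 5, "gripper": 1}])

```text
time_s: 8.85
position: [0.5097, 0.0059, 0.1908]
ee_rot: [-90.0, 10.2, -178.6]
wrist_force: [1.0, 3.0, 4.5]
grip_width: 0.0246
```

```bash
python3 r.py 0 -1
```

```text
t8.85 ang-10.2 wheel-10.2 Ft1.78 Fr4.20 T0.102 M0.512 w24.6 q6 22.1 q [ 35. 113.]
```

>>> move_arm(deltas=[{"x": 2.45, "y": 0.05, "z": 0, "ax": 0, "ay": 0, "az": 2.5, "gripper": 1}, {"x": 4.85, "y": 0.2, "z": 0, "ax": 0, "ay": 0, "az": 5, "gripper": 1}])

```text
time_s: 9.02
position: [0.5049, 0.0058, 0.1899]
ee_rot: [-90.0, 15.2, -178.6]
wrist_force: [0.7, 4.0, 4.5]
grip_width: 0.0253
```

```bash
python3 r.py 0 -1
```

```text
t9.02 ang-15.2 wheel-15.2 Ft1.90 Fr4.20 T0.203 M0.640 w25.3 q6 11.9 q [ 34. 119.]
```

>>> move_arm(deltas=[{"x": -2.45, "y": 0.05, "z": 0, "ax": 0, "ay": 0, "az": -2.5, "gripper": 1}, {"x": -4.85, "y": 0.2, "z": 0, "ax": 0, "ay": 0, "az": -5, "gripper": 1}])

```text
time_s: 9.18
position: [0.5093, 0.0059, 0.1908]
ee_rot: [-90.0, 10.0, -178.6]
wrist_force: [-0.4, 3.5, -2.3]
grip_width: 0.0251
```

```bash
python3 r.py 0 1
```

```text
t9.18 ang-10.0 wheel-10.0 Ft-0.83 Fr-2.18 T0.120 M-0.071 w25.1 q6 22.4 q [ 35. 113.]
```

>>> move_arm(deltas=[{"x": -2.45, "y": 0.05, "z": 0, "ax": 0, "ay": 0, "az": -2.5, "gripper": 1}, {"x": -4.85, "y": 0.2, "z": 0, "ax": 0, "ay": 0, "az": -5, "gripper": 1}])

```text
time_s: 9.35
position: [0.5143, 0.0061, 0.1913]
ee_rot: [-90.0, 4.9, -178.6]
wrist_force: [-2.5, 3.4, 0.7]
grip_width: 0.0249
```

```bash
python3 r.py 0 1
```

```text
t9.35 ang-4.9 wheel-4.9 Ft-2.40 Fr0.93 T0.271 M-0.281 w24.9 q6 32.2 q [ 37. 106.]
```

>>> move_arm(deltas=[{"x": -2.45, "y": 0.05, "z": 0, "ax": 0, "ay": 0, "az": -2.5, "gripper": 1}, {"x": -4.85, "y": 0.2, "z": 0, "ax": 0, "ay": 0, "az": -5, "gripper": 1}])

```text
time_s: 9.52
position: [0.5192, 0.0062, 0.1914]
ee_rot: [-90.0, -0.1, -178.6]
wrist_force: [-0.6, 3.8, 0.8]
grip_width: 0.0252
```

```bash
python3 r.py 0 1
```

```text
t9.52 ang0.1 wheel0.1 Ft-0.64 Fr0.80 T0.091 M-0.055 w25.2 q6 41.3 q [ 39. 100.]
```

>>> move_arm(deltas=[{"x": -2.45, "y": 0.05, "z": 0, "ax": 0, "ay": 0, "az": -2.5, "gripper": 1}, {"x": -4.85, "y": 0.2, "z": 0, "ax": 0, "ay": 0, "az": -5, "gripper": 1}])

```text
time_s: 9.68
position: [0.5241, 0.0063, 0.1911]
ee_rot: [-90.0, -5.1, -178.6]
wrist_force: [-1.6, 2.2, 0.4]
grip_width: 0.025
```

```bash
python3 r.py 0 1
```

```text
t9.68 ang5.1 wheel5.1 Ft-1.65 Fr0.28 T0.048 M-0.331 w25.0 q6 50.2 q [42. 93.]
```

>>> move_arm(deltas=[{"x": -2.45, "y": 0.05, "z": 0, "ax": 0, "ay": 0, "az": -2.5, "gripper": 1}, {"x": -4.85, "y": 0.2, "z": 0, "ax": 0, "ay": 0, "az": -5, "gripper": 1}])

```text
time_s: 9.85
position: [0.5288, 0.0064, 0.1904]
ee_rot: [-90.0, -10.1, -178.6]
wrist_force: [-0.5, 1.9, 1.1]
grip_width: 0.025
```

```bash
python3 r.py 0 1
```

```text
t9.85 ang10.1 wheel10.1 Ft-0.67 Fr0.97 T-0.077 M-0.232 w25.0 q6 58.8 q [45. 87.]
```

>>> move_arm(deltas=[{"x": -2.45, "y": 0.05, "z": 0, "ax": 0, "ay": 0, "az": -2.5, "gripper": 1}, {"x": -4.85, "y": 0.2, "z": 0, "ax": 0, "ay": 0, "az": -5, "gripper": 1}])

```text
time_s: 10.02
position: [0.5336, 0.0065, 0.1892]
ee_rot: [-90.0, -15.1, -178.6]
wrist_force: [-1.9, 2.6, -0.4]
grip_width: 0.0252
```

```bash
python3 r.py 0 1
```

```text
t10.02 ang15.1 wheel15.1 Ft-1.75 Fr-0.93 T-0.135 M-0.538 w25.2 q6 67.3 q [48. 80.]
```

>>> move_arm(deltas=[{"x": -2.45, "y": 0.05, "z": 0, "ax": 0, "ay": 0, "az": -2.5, "gripper": 1}, {"x": -4.85, "y": 0.2, "z": 0, "ax": 0, "ay": 0, "az": -5, "gripper": 1}])

```text
time_s: 10.18
position: [0.5382, 0.0066, 0.1877]
ee_rot: [-90.0, -20.1, -178.6]
wrist_force: [-0.4, 2.8, -0.2]
grip_width: 0.0249
```

```bash
python3 r.py 0 1
```

```text
t10.18 ang20.1 wheel20.1 Ft-0.33 Fr-0.31 T-0.274 M-0.349 w24.9 q6 75.7 q [51. 74.]
```

>>> move_arm(deltas=[{"x": -2.45, "y": 0.05, "z": 0, "ax": 0, "ay": 0, "az": -2.5, "gripper": 1}, {"x": -4.85, "y": 0.2, "z": 0, "ax": 0, "ay": 0, "az": -5, "gripper": 1}])

```text
time_s: 10.35
position: [0.5427, 0.0067, 0.1857]
ee_rot: [-90.0, -25.1, -178.6]
wrist_force: [-0.9, 3.8, -0.7]
grip_width: 0.025
```

```bash
python3 r.py 0 1
```

```text
t10.35 ang25.1 wheel25.1 Ft-0.47 Fr-1.02 T-0.321 M-0.429 w25.0 q6 84.0 q [55. 67.]
```

>>> move_arm(deltas=[{"x": -2.45, "y": 0.05, "z": 0, "ax": 0, "ay": 0, "az": -2.5, "gripper": 1}, {"x": -4.85, "y": 0.2, "z": 0, "ax": 0, "ay": 0, "az": -5, "gripper": 1}])

```text
time_s: 10.52
position: [0.5469, 0.0068, 0.1834]
ee_rot: [-90.0, -30.1, -178.6]
wrist_force: [-0.7, 1.9, -0.4]
grip_width: 0.0253
```

```bash
python3 r.py 0 1
```

```text
t10.52 ang30.1 wheel30.1 Ft-0.42 Fr-0.71 T-0.436 M-0.532 w25.3 q6 92.5 q [59. 59.]
```

>>> move_arm(deltas=[{"x": 0, "y": 0, "z": 0, "ax": 0, "ay": 0, "az": 0, "gripper": -1}, {"x": 0, "y": 0, "z": 0, "ax": 0, "ay": 0, "az": 0, "gripper": -1}, {"x": 0, "y": 0, "z": 0, "ax": 0, "ay": 0, "az": 0, "gripper": -1}, {"x": 6.8, "y": 0.4, "z": 0, "ax": 0, "ay": 0, "az": 7, "gripper": -1}, {"x": 13.5, "y": 1.6, "z": 0, "ax": 0, "ay": 0, "az": 14, "gripper": -1}, {"x": 19.9, "y": 3.7, "z": 0, "ax": 0, "ay": 0, "az": 21, "gripper": -1}, {"x": 26.1, "y": 6.5, "z": 0, "ax": 0, "ay": 0, "az": 28, "gripper": -1}, {"x": 31.9, "y": 10, "z": 0, "ax": 0, "ay": 0, "az": 35, "gripper": -1}, {"x": 37.2, "y": 14.3, "z": 0, "ax": 0, "ay": 0, "az": 42, "gripper": -1}, {"x": 39.3, "y": 16.3, "z": 0, "ax": 0, "ay": 0, "az": 45, "gripper": -1}])

```text
time_s: 11.35
position: [0.5054, 0.0056, 0.1902]
ee_rot: [-90.0, 10.3, -178.7]
wrist_force: [1.2, 0.7, 0.1]
grip_width: 0.0854
```

```bash
python3 - <<'E'
from h import *
optics.read_camera("wrist")
for k in range(4):
    cv2.imwrite("pics/w3.png",optics.read_camera("wrist"));rep()
go(-15);print(arm.state()["qpos"][5])
from scipy.optimize import least_squares
d=np.loadtxt("m.txt");W=np.radians(d[:,0])
print("Lx",np.polyfit(d[:,5],d[:,6],1))
for L in(.2,.23,.25):
  for Af in (None,.3):
    M=L*d[:,2]+d[:,3]
    f=lambda p:M-(-d[:,1]*p[2]-(Af or p[0])*np.sin(W-p[1]))
    r=least_squares(f,[.3,.2,.4]);print(L,Af,r.x[0],np.degrees(r.x[1]),r.x[2],np.std(r.fun))
E
```

```text
t11.45 ang -10.12 pos [504.1   5.4 189.6] r 56.6 F [ 0.63 -0.46 -0.29] T [-0.01   0.159 -0.038] | M_axle(on tool) 0.188  w 85.4 dqmax 15.9
t11.50 ang -9.91 pos [505.3   5.7 189.5] r 56.2 F [0.94 0.42 0.95] T [-0.013  0.167  0.029] | M_axle(on tool) 0.233  w 85.1 dqmax 6.5
t11.55 ang -9.84 pos [506.2   5.8 189.3] r 55.8 F [ 0.45 -0.    0.07] T [ 0.012  0.125 -0.024] | M_axle(on tool) 0.149  w 85.2 dqmax 3.0
t11.60 ang -9.82 pos [506.7   5.9 189. ] r 55.4 F [ 0.71 -0.39  0.83] T [0.007 0.165 0.022] | M_axle(on tool) 0.213  w 85.5 dqmax 1.2
d [ 2.1 -0.   0.1] rv [ 0.04 -0.01  5.18]
22.153203694379663
Lx [0.05805931 0.37293685]
0.2 None 0.648826545638097 12.924034941702155 0.31381535609635725 0.10316188809007165
0.2 0.3 0.3 18.67801351120535 0.32964194716456774 0.12939303659956924
0.23 None 0.6004043234959576 16.384696635900653 0.37706793164518493 0.12301797210676642
0.23 0.3 0.3 24.600920828601964 0.39086224939792763 0.14060838512397483
0.25 None 0.5695104559070887 19.012440095912638 0.4192363153441016 0.1370628129114328
0.25 0.3 0.3 28.682456830348364 0.4317639042374637 0.1503786585600664
```

>>> move_arm(deltas=[{"x": 0, "y": 0, "z": 0, "ax": 0, "ay": 0, "az": 0, "gripper": -1}, {"x": 0, "y": 0, "z": 0, "ax": 0, "ay": 0, "az": 0, "gripper": 1}, {"x": 0, "y": 0, "z": 0, "ax": 0, "ay": 0, "az": 0, "gripper": 1}, {"x": 0, "y": 0, "z": 0, "ax": 0, "ay": 0, "az": 0, "gripper": 1}, {"x": 0, "y": 0, "z": 0, "ax": 0, "ay": 0, "az": 0, "gripper": 1}, {"x": 0, "y": 0, "z": 0, "ax": 0, "ay": 0, "az": 0, "gripper": 1}, {"x": 0, "y": 0, "z": 0, "ax": 0, "ay": 0, "az": 0, "gripper": 1}, {"x": 0, "y": 0, "z": 0, "ax": 0, "ay": 0, "az": 0, "gripper": 1}, {"x": 0, "y": 0, "z": 0, "ax": 0, "ay": 0, "az": 0, "gripper": 1}])

```text
time_s: 12.35
position: [0.5064, 0.0059, 0.1885]
ee_rot: [-90.0, 9.8, -178.7]
wrist_force: [-1.4, 0.8, 5.5]
grip_width: 0.0251
```

```bash
python3 -c "
from h import *;rep()"
```

```text
t12.35 ang -9.81 pos [506.4   5.9 188.5] r 55.0 F [-1.41  0.83  5.55] T [ 0.27   0.443 -0.013] | M_axle(on tool) 0.432  w 25.1 dqmax 0.1
```

View pics/w3.png

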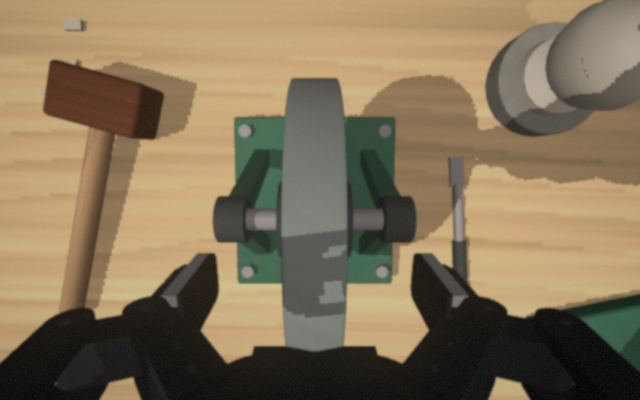

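The wrist view shows the fingers straddling the rim, centred, with the neighbours untouched. The grip is now at tilt −9.8°, so I'll carry on the sweep in + to pass an eighth of a turn.

>>> move_arm(deltas=[{"x": -2.4, "y": -0.1, "z": 0, "ax": 0, "ay": 0, "az": -2.5, "gripper": 1}, {"x": -4.8, "y": -0.1, "z": 0, "ax": 0, "ay": 0, "az": -5, "gripper": 1}])

```text
time_s: 12.52
position: [0.5108, 0.006, 0.1894]
ee_rot: [-90.0, 4.7, -178.7]
wrist_force: [0.1, 0.8, -11.7]
grip_width: 0.0248
```

```bash
python3 r.py 39.9 1
```

```text
t12.52 ang-4.7 wheel35.2 Ft-0.81 Fr-11.65 T-0.047 M-0.235 w24.8 q6 31.8 q [ 37. 107.]
```

>>> move_arm(deltas=[{"x": -2.4, "y": -0.1, "z": 0, "ax": 0, "ay": 0, "az": -2.5, "gripper": 1}, {"x": -4.8, "y": -0.1, "z": 0, "ax": 0, "ay": 0, "az": -5, "gripper": 1}])

```text
time_s: 12.68
position: [0.5156, 0.0061, 0.1897]
ee_rot: [-90.0, -0.4, -178.7]
wrist_force: [-1.6, 0.7, -8.6]
grip_width: 0.0253
```

```bash
python3 r.py 39.9 1
```

```text
t12.68 ang0.4 wheel40.3 Ft-1.52 Fr-8.66 T-0.007 M-0.356 w25.3 q6 41.1 q [ 39. 100.]
```

>>> move_arm(deltas=[{"x": -2.4, "y": -0.1, "z": 0, "ax": 0, "ay": 0, "az": -2.5, "gripper": 1}, {"x": -4.8, "y": -0.1, "z": 0, "ax": 0, "ay": 0, "az": -5, "gripper": 1}])

```text
time_s: 12.85
position: [0.5204, 0.0062, 0.1897]
ee_rot: [-90.0, -5.4, -178.7]
wrist_force: [-1.8, 1.6, -7.2]
grip_width: 0.025
```

```bash
python3 r.py 39.9 1
```

```text
t12.85 ang5.4 wheel45.3 Ft-1.08 Fr-7.33 T0.009 M-0.240 w25.0 q6 50.0 q [42. 94.]
```

>>> move_arm(deltas=[{"x": -2.4, "y": -0.1, "z": 0, "ax": 0, "ay": 0, "az": -2.5, "gripper": 1}, {"x": -4.8, "y": -0.1, "z": 0, "ax": 0, "ay": 0, "az": -5, "gripper": 1}])

```text
time_s: 13.02
position: [0.5251, 0.0063, 0.1893]
ee_rot: [-90.0, -10.4, -178.7]
wrist_force: [-3.9, 0.9, -6.8]
grip_width: 0.0256
```

```bash
python3 r.py 39.9 1
```

```text
t13.02 ang10.4 wheel50.3 Ft-2.60 Fr-7.40 T0.022 M-0.575 w25.6 q6 58.6 q [44. 88.]
```

>>> move_arm(deltas=[{"x": -2.4, "y": -0.1, "z": 0, "ax": 0, "ay": 0, "az": -2.5, "gripper": 1}, {"x": -4.8, "y": -0.1, "z": 0, "ax": 0, "ay": 0, "az": -5, "gripper": 1}])

```text
time_s: 13.18
position: [0.5298, 0.0065, 0.1885]
ee_rot: [-90.1, -15.4, -178.6]
wrist_force: [-4.4, 0.5, -6.3]
grip_width: 0.0249
```

```bash
python3 r.py 39.9 1
```

```text
t13.18 ang15.4 wheel55.3 Ft-2.57 Fr-7.27 T0.021 M-0.569 w24.9 q6 67.1 q [48. 81.]
```

>>> move_arm(deltas=[{"x": -2.4, "y": -0.1, "z": 0, "ax": 0, "ay": 0, "az": -2.5, "gripper": 1}, {"x": -4.8, "y": -0.1, "z": 0, "ax": 0, "ay": 0, "az": -5, "gripper": 1}])

```text
time_s: 13.35
position: [0.5344, 0.0066, 0.1873]
ee_rot: [-90.1, -20.4, -178.6]
wrist_force: [-5.1, 1.0, -6.8]
grip_width: 0.0247
```

```bash
python3 r.py 39.9 1
```

```text
t13.35 ang20.4 wheel60.3 Ft-2.36 Fr-8.16 T0.054 M-0.489 w24.7 q6 75.5 q [51. 74.]
```

>>> move_arm(deltas=[{"x": -2.4, "y": -0.1, "z": 0, "ax": 0, "ay": 0, "az": -2.5, "gripper": 1}, {"x": -4.8, "y": -0.1, "z": 0, "ax": 0, "ay": 0, "az": -5, "gripper": 1}])

```text
time_s: 13.52
position: [0.5389, 0.0067, 0.1856]
ee_rot: [-90.1, -25.4, -178.6]
wrist_force: [-5.6, 0.9, -6.0]
grip_width: 0.0249
```

```bash
python3 r.py 39.9 1
```

```text
t13.52 ang25.4 wheel65.3 Ft-2.46 Fr-7.86 T0.048 M-0.517 w24.9 q6 83.9 q [55. 67.]
```

>>> move_arm(deltas=[{"x": -2.4, "y": -0.1, "z": 0, "ax": 0, "ay": 0, "az": -2.5, "gripper": 1}, {"x": -4.8, "y": -0.1, "z": 0, "ax": 0, "ay": 0, "az": -5, "gripper": 1}])

```text
time_s: 13.68
position: [0.5432, 0.0067, 0.1836]
ee_rot: [-90.1, -30.4, -178.6]
wrist_force: [-7.0, 0.2, -6.8]
grip_width: 0.0248
```

```bash
python3 r.py 39.9 1; python3 -c "
from h import *;rep()"
```

```text
t13.68 ang30.4 wheel70.3 Ft-2.54 Fr-9.41 T0.092 M-0.493 w24.8 q6 92.3 q [59. 60.]
t13.68 ang 30.42 pos [543.2   6.7 183.6] r 54.3 F [-6.96  0.15 -6.83] T [ 0.158 -0.446 -0.104] | M_axle(on tool) -0.622  w 24.8 dqmax 50.3
```

>>> move_arm(deltas=[{"x": 2.4, "y": 0.2, "z": 0, "ax": 0, "ay": 0, "az": 2.5, "gripper": 1}, {"x": 4.8, "y": 0.5, "z": 0, "ax": 0, "ay": 0, "az": 5, "gripper": 1}])

```text
time_s: 13.85
position: [0.5394, 0.0067, 0.1849]
ee_rot: [-90.1, -25.2, -178.6]
wrist_force: [-0.5, 1.4, -8.8]
grip_width: 0.0252
```

```bash
python3 r.py 39.9 -1
```

```text
t13.85 ang25.2 wheel65.1 Ft3.30 Fr-8.17 T-0.597 M0.163 w25.2 q6 83.6 q [55. 67.]
```

>>> move_arm(deltas=[{"x": 2.4, "y": 0.2, "z": 0, "ax": 0, "ay": 0, "az": 2.5, "gripper": 1}, {"x": 4.8, "y": 0.5, "z": 0, "ax": 0, "ay": 0, "az": 5, "gripper": 1}])

```text
time_s: 14.02
position: [0.5347, 0.0066, 0.1868]
ee_rot: [-90.0, -20.1, -178.6]
wrist_force: [1.8, 0.5, -15.9]
grip_width: 0.0252
```

```bash
python3 r.py 39.9 -1
```

```text
t14.02 ang20.1 wheel60.0 Ft7.20 Fr-14.31 T-1.691 M-0.036 w25.2 q6 75.0 q [51. 75.]
```

>>> move_arm(deltas=[{"x": 2.4, "y": 0.2, "z": 0, "ax": 0, "ay": 0, "az": 2.5, "gripper": 1}, {"x": 4.8, "y": 0.5, "z": 0, "ax": 0, "ay": 0, "az": 5, "gripper": 1}])

```text
time_s: 14.18
position: [0.5301, 0.0065, 0.1881]
ee_rot: [-90.0, -15.1, -178.6]
wrist_force: [3.3, 0.3, -17.9]
grip_width: 0.0251
```

```bash
python3 r.py 39.9 -1
```

```text
t14.18 ang15.1 wheel55.0 Ft7.80 Fr-16.46 T-1.640 M0.154 w25.1 q6 66.6 q [47. 81.]
```

>>> move_arm(deltas=[{"x": 2.4, "y": 0.2, "z": 0, "ax": 0, "ay": 0, "az": 2.5, "gripper": 1}, {"x": 4.8, "y": 0.5, "z": 0, "ax": 0, "ay": 0, "az": 5, "gripper": 1}])

```text
time_s: 14.35
position: [0.5254, 0.0064, 0.1889]
ee_rot: [-90.0, -10.1, -178.6]
wrist_force: [4.0, -0.3, -19.3]
grip_width: 0.0247
```

```bash
python3 r.py 39.9 -1
```

```text
t14.35 ang10.1 wheel50.0 Ft7.34 Fr-18.25 T-1.779 M-0.090 w24.7 q6 58.1 q [44. 88.]
```

>>> move_arm(deltas=[{"x": 2.4, "y": 0.2, "z": 0, "ax": 0, "ay": 0, "az": 2.5, "gripper": 1}, {"x": 4.8, "y": 0.5, "z": 0, "ax": 0, "ay": 0, "az": 5, "gripper": 1}])

```text
time_s: 14.52
position: [0.5207, 0.0062, 0.1894]
ee_rot: [-90.0, -5.1, -178.7]
wrist_force: [7.1, 2.3, -21.0]
grip_width: 0.0251
```

```bash
python3 r.py 39.9 -1
```

```text
t14.52 ang5.1 wheel45.0 Ft8.88 Fr-20.28 T-1.766 M0.276 w25.1 q6 49.5 q [42. 94.]
```

>>> move_arm(deltas=[{"x": 2.4, "y": 0.2, "z": 0, "ax": 0, "ay": 0, "az": 2.5, "gripper": 1}, {"x": 4.8, "y": 0.5, "z": 0, "ax": 0, "ay": 0, "az": 5, "gripper": 1}])

```text
time_s: 14.68
position: [0.516, 0.0061, 0.1894]
ee_rot: [-90.0, -0.0, -178.7]
wrist_force: [8.2, 0.6, -22.9]
grip_width: 0.0251
```

```bash
python3 r.py 39.9 -1
```

```text
t14.68 ang0.0 wheel39.9 Ft8.18 Fr-22.88 T-1.740 M0.142 w25.1 q6 40.6 q [ 39. 101.]
```

>>> move_arm(deltas=[{"x": 2.4, "y": 0.2, "z": 0, "ax": 0, "ay": 0, "az": 2.5, "gripper": 1}, {"x": 4.8, "y": 0.5, "z": 0, "ax": 0, "ay": 0, "az": 5, "gripper": 1}])

```text
time_s: 14.85
position: [0.5113, 0.006, 0.1891]
ee_rot: [-90.0, 5.0, -178.7]
wrist_force: [9.4, 0.6, -25.8]
grip_width: 0.0253
```

```bash
python3 r.py 39.9 -1
```

```text
t14.85 ang-5.0 wheel34.9 Ft7.15 Fr-26.47 T-1.634 M0.011 w25.3 q6 31.3 q [ 37. 107.]
```

>>> move_arm(deltas=[{"x": 2.4, "y": 0.2, "z": 0, "ax": 0, "ay": 0, "az": 2.5, "gripper": 1}, {"x": 4.8, "y": 0.5, "z": 0, "ax": 0, "ay": 0, "az": 5, "gripper": 1}])

```text
time_s: 15.02
position: [0.5066, 0.0059, 0.1883]
ee_rot: [-90.0, 10.0, -178.7]
wrist_force: [13.2, 1.2, -28.1]
grip_width: 0.0252
```

```bash
python3 r.py 39.9 -1; python3 - <<'E'
from h import *;rep()
from scipy.optimize import least_squares
d=np.loadtxt("m.txt");W=np.radians(d[:,0])
for L in(.2,.23,.25,None):
  for Af in (None,.3):
    f=lambda p:(L or p[3])*d[:,2]+d[:,3]-(-d[:,1]*p[2]-(Af or p[0])*np.sin(W-p[1])) if L else p[3]*d[:,2]+d[:,3]-(-d[:,1]*.4-(Af or p[0])*np.sin(W-p[1]))
    r=least_squares(f,[.3,.2,.4,.22]);print(L,Af,r.x[0],np.degrees(r.x[1]),r.x[2:],np.std(r.fun))
E
```

```text
t15.02 ang-10.0 wheel29.9 Ft8.13 Fr-29.96 T-1.518 M0.353 w25.2 q6 21.7 q [ 35. 113.]
t15.02 ang -9.98 pos [506.6   5.9 188.3] r 54.7 F [ 13.2    1.15 -28.09] T [ 0.271 -1.326  0.08 ] | M_axle(on tool) -0.975  w 25.2 dqmax 58.4
0.2 None 0.44997724044493975 15.69789632436985 [0.22857134 0.22      ] 0.15274844927525208
0.2 0.3 0.3 11.36788415895494 [0.23498038 0.22      ] 0.16501322035546684
0.23 None 0.39389662361951266 22.885901617049388 [0.32804286 0.22      ] 0.13978275649019883
0.23 0.3 0.3 21.791623433857367 [0.33200375 0.22      ] 0.14494388337761363
0.25 None 0.3608254611304145 28.856375434326836 [0.39435719 0.22      ] 0.14078655083744052
0.25 0.3 0.3 29.066540481557524 [0.39691775 0.22      ] 0.14293080031240174
None None 0.3602605748468373 28.47216374980156 [1.00511484 0.24879353] 0.14082662759103937
None 0.3 0.3 28.81264486795595 [0.39886385 0.24931103] 0.14294115798580612
```

```bash
cat > fit.py <<'E'
import numpy as np
from scipy.optimize import least_squares
d=np.loadtxt("m.txt")
W,dr,Ft,Tc,ang=d[:,:5].T;a=np.radians(ang);Traw=Tc-1.07*np.sin(a)
Fr=[3.39*.42+3.23*.907,5.02*.338+.39*.941,3.98*.255-.36*.967,4.74*.17+1.29*.985,2.41*.083+.55,1.53,3.40,4.20,4.20,
-2.18,.93,.80,.28,.97,-.93,-.31,-1.02,-.71,
-11.65,-8.66,-7.33,-7.40,-7.27,-8.16,-7.86,-9.41,-8.17,-14.31,-16.46,-18.25,-20.28,-22.88,-26.47,-29.96]
try: Fr+=np.loadtxt("fr.txt",ndmin=1).tolist()
except OSError: pass
try: E=np.loadtxt("e.txt",ndmin=1).tolist()
except OSError: E=[]
Fr=np.array(Fr);e=np.array([.3]*18+[-3.4]*16+E)/1000;n=len(W)
keep=np.ones(n,bool);keep[[0,9,18,26]]=False   # first sample after each reversal
if n>34 : keep[34]=False
def f(p):
    A,W0,D,L,k,e0,b=p
    M=Traw+k*np.sin(a)+L*Ft-(e+e0/1000)*Fr+b
    return np.r_[(M+dr*D+A*np.sin(np.radians(W-W0)))[keep]/.12,(A-.31)/.03,(D-.4)/.02,(k-1.05)/.07,e0/2,(b)/.02]
for L0 in(.2,.26):
    r=least_squares(f,[.3,20,.4,L0,1.05,0,0]);C=np.linalg.inv(r.jac.T@r.jac)
    print(r.x.round(3),"sd",np.sqrt(np.diag(C)).round(3),"rms",np.std(r.fun[:keep.sum()])*.12)
print((r.fun[:keep.sum()]*.12).round(2))
E
python3 fit.py
```

```text
[ 3.2300e-01  2.7147e+01  4.0400e-01  2.5100e-01  1.0860e+00  2.0470e+00
 -1.0000e-03] sd [0.027 6.768 0.019 0.008 0.06  1.683 0.02 ] rms 0.13841513228512276
[ 3.2300e-01  2.7147e+01  4.0400e-01  2.5100e-01  1.0860e+00  2.0470e+00
 -1.0000e-03] sd [0.027 6.768 0.019 0.008 0.06  1.683 0.02 ] rms 0.13841513220418447
[ 0.05 -0.03  0.27 -0.2   0.22  0.19 -0.06  0.04 -0.1   0.18 -0.08  0.06
 -0.23  0.01 -0.04 -0.11  0.08  0.23 -0.11 -0.07  0.04  0.03  0.07 -0.13
  0.04 -0.24  0.13 -0.05 -0.24  0.09]
```

```bash
cat > r.py <<'E'
import sys
from h import *
off=float(sys.argv[1]);d=int(sys.argv[2]);n=int(sys.argv[3])
prev=None
for k in range(n):
    if k:optics.read_camera("wrist")
    s=arm.state();R=Rt(s);u=R.apply([0,1,0]);ang=np.degrees(np.arctan2(-u[0],-u[2]));F=s["wrist_force"];a=np.radians(ang)
    c,sn=np.cos(a),np.sin(a);v=s["position"]-A
    Ft=c*F[0]-sn*F[2];Fr=sn*F[0]+c*F[2];e=1000*(c*v[0]-sn*v[2]);Tr=s["torque"]@AX
    M=Tr+1.07*sn+.25*Ft-e/1000*Fr
    ok=prev is None or (ang-prev)*d>.03
    print("t%.2f ang%.2f W%.1f Ft%.2f Fr%.1f e%.1f M%.3f dq%.1f %s"%(s["time_s"],ang,ang+off,Ft,Fr,e,M,abs(s["dq"]).max(),ok))
    prev=ang
    if ok:
        print(ang+off,d,Ft,Tr+1.07*sn,ang,F[1],s["torque"][0],file=open("m.txt","a"))
        print(Fr,file=open("fr.txt","a"));print(e,file=open("e.txt","a"))
E
python3 -c "
from h import *
go(5)"
```

```text
d [-17.3   0.9   0.2] rv [  0.04  -0.   -14.99]
```

>>> move_arm(deltas=[{"x": 0, "y": 0, "z": 0, "ax": 0, "ay": 0, "az": 0, "gripper": -1}, {"x": 0, "y": 0, "z": 0, "ax": 0, "ay": 0, "az": 0, "gripper": -1}, {"x": 0, "y": 0, "z": 0, "ax": 0, "ay": 0, "az": 0, "gripper": -1}, {"x": 0, "y": 0, "z": 0, "ax": 0, "ay": 0, "az": 0, "gripper": -1}])

```text
time_s: 15.35
position: [0.5065, 0.0058, 0.1886]
ee_rot: [-90.0, 9.8, -178.7]
wrist_force: [0.2, 0.2, -0.4]
grip_width: 0.0722
```

```bash
python3 - <<'E'
from h import *
for k in range(3):optics.read_camera("wrist");rep()
go(5)
E
```

```text
t15.40 ang -9.78 pos [506.5   5.8 188.6] r 55.0 F [-0.54 -0.3  -0.16] T [-0.012  0.227  0.095] | M_axle(on tool) 0.196  w 79.1 dqmax 0.5
t15.45 ang -9.79 pos [506.4   5.8 188.6] r 55.0 F [-0.66 -0.05  0.42] T [0.05  0.165 0.061] | M_axle(on tool) 0.133  w 84.6 dqmax 0.4
t15.50 ang -9.79 pos [506.4   5.8 188.6] r 55.0 F [ 0.39  0.01 -1.01] T [-0.034  0.194 -0.043] | M_axle(on tool) 0.203  w 85.5 dqmax 0.4
d [-17.5   1.2   0.1] rv [ 4.00e-02 -1.00e-02 -1.48e+01]
```

>>> move_arm(deltas=[{"x": -6, "y": 0.4, "z": 0, "ax": 0, "ay": 0, "az": -5, "gripper": -1}, {"x": -12, "y": 0.8, "z": 0, "ax": 0, "ay": 0, "az": -10, "gripper": -1}, {"x": -17, "y": 1.2, "z": 0, "ax": 0, "ay": 0, "az": -14.8, "gripper": -1}, {"x": -17, "y": 1.2, "z": 0, "ax": 0, "ay": 0, "az": -14.8, "gripper": 1}, {"x": -17, "y": 1.2, "z": 0, "ax": 0, "ay": 0, "az": -14.8, "gripper": 1}, {"x": -17, "y": 1.2, "z": 0, "ax": 0, "ay": 0, "az": -14.8, "gripper": 1}, {"x": -17, "y": 1.2, "z": 0, "ax": 0, "ay": 0, "az": -14.8, "gripper": 1}, {"x": -17, "y": 1.2, "z": 0, "ax": 0, "ay": 0, "az": -14.8, "gripper": 1}, {"x": -17, "y": 1.2, "z": 0, "ax": 0, "ay": 0, "az": -14.8, "gripper": 1}, {"x": -17, "y": 1.2, "z": 0, "ax": 0, "ay": 0, "az": -14.8, "gripper": 1}])

```text
time_s: 16.33
position: [0.5229, 0.0063, 0.1907]
ee_rot: [-90.1, -5.0, -178.7]
wrist_force: [-1.4, 0.7, 6.0]
grip_width: 0.0251
```

```bash
python3 -c "
from h import *;optics.read_camera('wrist');rep()"
```

```text
t16.38 ang 4.96 pos [522.9   6.3 190.7] r 55.8 F [-2.28  0.71  6.15] T [ 0.141  0.556 -0.019] | M_axle(on tool) 0.402  w 24.9 dqmax 0.1
```

>>> move_arm(deltas=[{"x": 2.45, "y": 0.05, "z": 0, "ax": 0, "ay": 0, "az": 2.5, "gripper": 1}, {"x": 4.85, "y": 0.2, "z": 0, "ax": 0, "ay": 0, "az": 5, "gripper": 1}])

```text
time_s: 16.55
position: [0.5186, 0.0062, 0.1909]
ee_rot: [-90.0, 0.2, -178.7]
wrist_force: [2.8, 0.3, -4.5]
grip_width: 0.0251
```

>>> move_arm(deltas=[{"x": 2.45, "y": 0.05, "z": 0, "ax": 0, "ay": 0, "az": 2.5, "gripper": 1}, {"x": 4.85, "y": 0.2, "z": 0, "ax": 0, "ay": 0, "az": 5, "gripper": 1}])

```text
time_s: 16.72
position: [0.5136, 0.0061, 0.1908]
ee_rot: [-90.0, 5.2, -178.7]
wrist_force: [4.9, 0.9, -8.7]
grip_width: 0.0253
```

```bash
python3 r.py 24.9 -1 4
```

```text
t16.72 ang-5.23 W19.7 Ft4.08 Fr-9.1 e-0.3 M0.502 dq55.6 True
t16.77 ang-5.37 W19.5 Ft2.35 Fr-7.3 e-1.1 M-0.628 dq10.4 True
t16.82 ang-5.13 W19.8 Ft2.36 Fr-3.3 e-1.0 M-0.300 dq7.0 False
t16.87 ang-5.01 W19.9 Ft-1.29 Fr6.5 e-0.7 M-0.346 dq3.0 False
```

>>> move_arm(deltas=[{"x": 2.45, "y": 0.05, "z": 0, "ax": 0, "ay": 0, "az": 2.5, "gripper": 1}, {"x": 4.85, "y": 0.2, "z": 0, "ax": 0, "ay": 0, "az": 5, "gripper": 1}])

```text
time_s: 17.03
position: [0.5095, 0.006, 0.1902]
ee_rot: [-90.1, 10.1, -178.7]
wrist_force: [2.8, 2.6, -0.7]
grip_width: 0.0251
```

```bash
python3 r.py 24.9 -1 3
```

```text
t17.03 ang-10.12 W14.8 Ft2.61 Fr-1.2 e0.4 M0.230 dq59.5 True
t17.08 ang-10.28 W14.6 Ft3.15 Fr2.8 e-0.5 M-0.621 dq9.5 True
t17.13 ang-10.07 W14.8 Ft3.27 Fr5.8 e-0.4 M-0.185 dq6.4 False
```

>>> move_arm(deltas=[{"x": 2.45, "y": 0.05, "z": 0, "ax": 0, "ay": 0, "az": 2.5, "gripper": 1}, {"x": 4.85, "y": 0.2, "z": 0, "ax": 0, "ay": 0, "az": 5, "gripper": 1}])

```text
time_s: 17.3
position: [0.5051, 0.0059, 0.1894]
ee_rot: [-90.1, 15.1, -178.7]
wrist_force: [3.2, 1.5, 4.4]
grip_width: 0.0249
```

```bash
python3 r.py 24.9 -1 3
```

```text
t17.30 ang-15.09 W9.8 Ft4.25 Fr3.4 e0.7 M0.406 dq62.7 True
t17.35 ang-15.26 W9.6 Ft5.07 Fr13.0 e-0.1 M-0.310 dq9.0 True
t17.40 ang-15.08 W9.8 Ft2.48 Fr14.1 e0.0 M-0.277 dq5.7 False
```

The tail samples after a stop are invalid because the arm overshoots and reverses, so I'm dropping them. From here I'll sample only while moving, with finer steps.

```bash
sed -i '36d;38d;40d' m.txt; sed -i '2d;4d;6d' fr.txt e.txt; wc -l m.txt fr.txt e.txt; tail -3 m.txt
```

```text
37 m.txt
   3 fr.txt
   3 e.txt
  43 total
19.66944897818131 -1 4.080421766570348 -0.5151295595633557 -5.2305510218186875 0.9358931687652131 0.1435149305118085
14.781445234112748 -1 2.6081313802741657 -0.42291741141858596 -10.11855476588725 2.5785285117907875 0.255348696378415
9.805830008721433 -1 4.249396187947087 -0.6539987603840474 -15.094169991278566 1.5285817353344924 0.441337140781642
```

>>> move_arm(deltas=[{"x": -2.9, "y": 0.1, "z": 0, "ax": 0, "ay": 0, "az": -3, "gripper": 1}, {"x": -5.8, "y": 0.3, "z": 0, "ax": 0, "ay": 0, "az": -6, "gripper": 1}])

```text
time_s: 17.57
position: [0.5101, 0.006, 0.1903]
ee_rot: [-90.1, 8.8, -178.7]
wrist_force: [3.5, 2.1, -15.2]
grip_width: 0.0252
```

```bash
python3 r.py 24.9 1 1
```

```text
t17.57 ang-8.79 W16.1 Ft1.08 Fr-15.6 e-0.4 M-0.377 dq72.6 True
```

>>> move_arm(deltas=[{"x": -2.9, "y": 0.08, "z": 0, "ax": 0, "ay": 0, "az": -3, "gripper": 1}])

```text
time_s: 17.65
position: [0.513, 0.0061, 0.1907]
ee_rot: [-90.1, 5.8, -178.7]
wrist_force: [2.2, 1.8, -12.8]
grip_width: 0.0249
```

```bash
python3 r.py 24.9 1 1
```

```text
t17.65 ang-5.76 W19.1 Ft0.86 Fr-12.9 e-0.4 M-0.393 dq68.6 True
```

>>> move_arm(deltas=[{"x": -2.9, "y": 0.08, "z": 0, "ax": 0, "ay": 0, "az": -3, "gripper": 1}])

```text
time_s: 17.73
position: [0.5159, 0.0061, 0.1909]
ee_rot: [-90.0, 2.7, -178.7]
wrist_force: [1.7, 1.6, -12.4]
grip_width: 0.0251
```

```bash
python3 r.py 24.9 1 1
```

```text
t17.73 ang-2.74 W22.2 Ft1.14 Fr-12.4 e-0.4 M-0.433 dq66.5 True
```

>>> move_arm(deltas=[{"x": -2.9, "y": 0.08, "z": 0, "ax": 0, "ay": 0, "az": -3, "gripper": 1}])

```text
time_s: 17.82
position: [0.5188, 0.0062, 0.1909]
ee_rot: [-90.0, -0.3, -178.7]
wrist_force: [0.7, 1.4, -10.9]
grip_width: 0.0248
```

```bash
python3 r.py 24.9 1 1
```

```text
t17.82 ang0.26 W25.2 Ft0.76 Fr-10.9 e-0.5 M-0.675 dq65.0 True
```

>>> move_arm(deltas=[{"x": -2.9, "y": 0.08, "z": 0, "ax": 0, "ay": 0, "az": -3, "gripper": 1}])

```text
time_s: 17.9
position: [0.5217, 0.0063, 0.1907]
ee_rot: [-90.0, -3.3, -178.7]
wrist_force: [1.3, 1.6, -10.7]
grip_width: 0.0251
```

```bash
python3 r.py 24.9 1 1
```

```text
t17.90 ang3.26 W28.2 Ft1.93 Fr-10.6 e-0.5 M-0.514 dq63.7 True
```

>>> move_arm(deltas=[{"x": -2.9, "y": 0.08, "z": 0, "ax": 0, "ay": 0, "az": -3, "gripper": 1}])

```text
time_s: 17.98
position: [0.5245, 0.0063, 0.1905]
ee_rot: [-90.0, -6.3, -178.7]
wrist_force: [2.2, 1.5, -9.5]
grip_width: 0.0248
```

```bash
python3 r.py 24.9 1 1
```

```text
t17.98 ang6.27 W31.2 Ft3.18 Fr-9.2 e-0.6 M-0.327 dq62.6 True
```

>>> move_arm(deltas=[{"x": -2.9, "y": 0.08, "z": 0, "ax": 0, "ay": 0, "az": -3, "gripper": 1}])

```text
time_s: 18.07
position: [0.5273, 0.0064, 0.1901]
ee_rot: [-90.0, -9.3, -178.7]
wrist_force: [0.8, 1.7, -9.2]
grip_width: 0.0251
```

```bash
python3 r.py 24.9 1 1
```

```text
t18.07 ang9.26 W34.2 Ft2.28 Fr-8.9 e-0.6 M-0.672 dq61.7 True
```

>>> move_arm(deltas=[{"x": -2.9, "y": 0.08, "z": 0, "ax": 0, "ay": 0, "az": -3, "gripper": 1}])

```text
time_s: 18.15
position: [0.5302, 0.0065, 0.1895]
ee_rot: [-90.0, -12.3, -178.7]
wrist_force: [0.4, 2.1, -8.8]
grip_width: 0.025
```

```bash
python3 r.py 24.9 1 1
```

```text
t18.15 ang12.26 W37.2 Ft2.27 Fr-8.5 e-0.6 M-0.725 dq60.8 True
```

>>> move_arm(deltas=[{"x": -2.9, "y": 0.08, "z": 0, "ax": 0, "ay": 0, "az": -3, "gripper": 1}])

```text
time_s: 18.23
position: [0.533, 0.0065, 0.1888]
ee_rot: [-90.0, -15.3, -178.7]
wrist_force: [0.4, 1.7, -9.0]
grip_width: 0.0251
```

```bash
python3 r.py 24.9 1 1
```

```text
t18.23 ang15.26 W40.2 Ft2.72 Fr-8.6 e-0.7 M-0.667 dq60.3 True
```

>>> move_arm(deltas=[{"x": -2.9, "y": 0.08, "z": 0, "ax": 0, "ay": 0, "az": -3, "gripper": 1}])

```text
time_s: 18.32
position: [0.5358, 0.0066, 0.188]
ee_rot: [-90.0, -18.3, -178.7]
wrist_force: [0.6, 1.5, -7.8]
grip_width: 0.0246
```

```bash
python3 r.py 24.9 1 1
```

```text
t18.32 ang18.26 W43.2 Ft3.01 Fr-7.3 e-0.7 M-0.774 dq59.9 True
```

>>> move_arm(deltas=[{"x": -2.9, "y": 0.08, "z": 0, "ax": 0, "ay": 0, "az": -3, "gripper": 1}])

```text
time_s: 18.4
position: [0.5383, 0.0067, 0.187]
ee_rot: [-90.0, -21.3, -178.6]
wrist_force: [-1.9, 1.6, -3.1]
grip_width: 0.0249
```

```bash
python3 r.py 24.9 1 1
```

```text
t18.40 ang21.29 W46.2 Ft-0.64 Fr-3.5 e-0.9 M-0.472 dq60.1 True
```

>>> move_arm(deltas=[{"x": -2.9, "y": 0.08, "z": 0, "ax": 0, "ay": 0, "az": -3, "gripper": 1}])

```text
time_s: 18.48
position: [0.5408, 0.0067, 0.186]
ee_rot: [-90.0, -24.3, -178.6]
wrist_force: [-1.6, 2.2, -5.2]
grip_width: 0.0247
```

```bash
python3 r.py 24.9 1 1;python3 fit.py
```

```text
t18.48 ang24.30 W49.2 Ft0.63 Fr-5.4 e-1.1 M-0.805 dq59.6 True
[ 3.2900e-01  2.1052e+01  4.1700e-01  2.5500e-01  1.0820e+00  1.6600e+00
 -2.0000e-03] sd [0.027 6.035 0.017 0.007 0.056 1.621 0.02 ] rms 0.14452296594606767
[ 3.2900e-01  2.1052e+01  4.1700e-01  2.5500e-01  1.0820e+00  1.6600e+00
 -2.0000e-03] sd [0.027 6.035 0.017 0.007 0.056 1.621 0.02 ] rms 0.14452296550812016
[ 0.09  0.01  0.3  -0.17  0.25  0.22 -0.04  0.06 -0.07  0.22 -0.05  0.1
 -0.2   0.06  0.01 -0.07  0.11  0.27 -0.07 -0.04  0.07  0.06  0.1  -0.09
  0.09 -0.2   0.17 -0.01 -0.2   0.13 -0.21 -0.07  0.04  0.04  0.01 -0.21
 -0.03  0.18 -0.16 -0.19 -0.11 -0.21  0.09 -0.22]
```

>>> move_arm(deltas=[{"x": 2.9, "y": 0.1, "z": 0, "ax": 0, "ay": 0, "az": 3, "gripper": 1}, {"x": 5.8, "y": 0.3, "z": 0, "ax": 0, "ay": 0, "az": 6, "gripper": 1}])

```text
time_s: 18.65
position: [0.5363, 0.0066, 0.1872]
ee_rot: [-90.0, -18.1, -178.6]
wrist_force: [4.5, 1.8, -8.5]
grip_width: 0.0251
```

```bash
python3 r.py 24.9 -1 1
```

```text
t18.65 ang18.06 W43.0 Ft6.92 Fr-6.7 e0.2 M0.182 dq63.8 True
```

>>> move_arm(deltas=[{"x": 2.9, "y": 0.08, "z": 0, "ax": 0, "ay": 0, "az": 3, "gripper": 1}])

```text
time_s: 18.73
position: [0.5332, 0.0065, 0.1883]
ee_rot: [-90.0, -15.0, -178.6]
wrist_force: [5.9, 1.5, -15.7]
grip_width: 0.0251
```

```bash
python3 r.py 24.9 -1 1
```

```text
t18.73 ang14.96 W39.9 Ft9.78 Fr-13.6 e-0.0 M0.025 dq61.2 True
```

>>> move_arm(deltas=[{"x": 2.9, "y": 0.08, "z": 0, "ax": 0, "ay": 0, "az": 3, "gripper": 1}])

```text
time_s: 18.82
position: [0.5303, 0.0065, 0.189]
ee_rot: [-90.0, -11.9, -178.6]
wrist_force: [7.2, 1.7, -17.4]
grip_width: 0.0252
```

```bash
python3 r.py 24.9 -1 1
```

```text
t18.82 ang11.93 W36.8 Ft10.63 Fr-15.6 e-0.1 M0.146 dq60.9 True
```

>>> move_arm(deltas=[{"x": 2.9, "y": 0.08, "z": 0, "ax": 0, "ay": 0, "az": 3, "gripper": 1}])

```text
time_s: 18.9
position: [0.5275, 0.0064, 0.1896]
ee_rot: [-90.0, -8.9, -178.6]
wrist_force: [8.7, 1.1, -18.4]
grip_width: 0.0252
```

```bash
python3 r.py 24.9 -1 1
```

```text
t18.90 ang8.92 W33.8 Ft11.49 Fr-16.8 e-0.0 M0.423 dq61.2 True
```

>>> move_arm(deltas=[{"x": 2.9, "y": 0.08, "z": 0, "ax": 0, "ay": 0, "az": 3, "gripper": 1}])

```text
time_s: 18.98
position: [0.5247, 0.0063, 0.19]
ee_rot: [-90.0, -5.9, -178.6]
wrist_force: [8.8, 1.3, -18.2]
grip_width: 0.0252
```

```bash
python3 r.py 24.9 -1 1
```

```text
t18.98 ang5.92 W30.8 Ft10.59 Fr-17.2 e-0.0 M0.324 dq61.9 True
```

>>> move_arm(deltas=[{"x": 2.9, "y": 0.08, "z": 0, "ax": 0, "ay": 0, "az": 3, "gripper": 1}])

```text
time_s: 19.07
position: [0.5219, 0.0063, 0.1903]
ee_rot: [-90.0, -2.9, -178.6]
wrist_force: [8.5, 1.6, -19.0]
grip_width: 0.0251
```

```bash
python3 r.py 24.9 -1 1
```

```text
t19.07 ang2.92 W27.8 Ft9.44 Fr-18.6 e0.1 M0.146 dq62.8 True
```

>>> move_arm(deltas=[{"x": 2.9, "y": 0.08, "z": 0, "ax": 0, "ay": 0, "az": 3, "gripper": 1}])

```text
time_s: 19.15
position: [0.519, 0.0062, 0.1904]
ee_rot: [-90.0, 0.1, -178.6]
wrist_force: [9.0, 1.9, -19.4]
grip_width: 0.0254
```

```bash
python3 r.py 24.9 -1 1
```

```text
t19.15 ang-0.09 W24.8 Ft8.95 Fr-19.4 e0.1 M0.239 dq64.0 True
```

>>> move_arm(deltas=[{"x": 2.9, "y": 0.08, "z": 0, "ax": 0, "ay": 0, "az": 3, "gripper": 1}])

```text
time_s: 19.23
position: [0.5162, 0.0061, 0.1904]
ee_rot: [-90.0, 3.1, -178.6]
wrist_force: [8.4, 1.0, -17.5]
grip_width: 0.0251
```

```bash
python3 r.py 24.9 -1 1
```

```text
t19.23 ang-3.09 W21.8 Ft7.46 Fr-17.9 e0.2 M0.096 dq65.5 True
```

>>> move_arm(deltas=[{"x": 2.9, "y": 0.08, "z": 0, "ax": 0, "ay": 0, "az": 3, "gripper": 1}])

```text
time_s: 19.32
position: [0.5134, 0.0061, 0.1902]
ee_rot: [-90.0, 6.1, -178.6]
wrist_force: [9.9, 2.5, -18.3]
grip_width: 0.0251
```

```bash
python3 r.py 24.9 -1 1
```

```text
t19.32 ang-6.10 W18.8 Ft7.91 Fr-19.2 e0.3 M0.372 dq67.2 True
```

>>> move_arm(deltas=[{"x": 2.9, "y": 0.08, "z": 0, "ax": 0, "ay": 0, "az": 3, "gripper": 1}])

```text
time_s: 19.4
position: [0.5105, 0.006, 0.1899]
ee_rot: [-90.0, 9.1, -178.6]
wrist_force: [10.5, 0.6, -17.7]
grip_width: 0.0252
```

```bash
python3 r.py 24.9 -1 1
```

```text
t19.40 ang-9.10 W15.8 Ft7.60 Fr-19.1 e0.3 M0.461 dq68.9 True
```

>>> move_arm(deltas=[{"x": 2.9, "y": 0.08, "z": 0, "ax": 0, "ay": 0, "az": 3, "gripper": 1}])

```text
time_s: 19.48
position: [0.5078, 0.0059, 0.1895]
ee_rot: [-90.0, 12.1, -178.7]
wrist_force: [10.2, 1.1, -16.6]
grip_width: 0.025
```

```bash
python3 r.py 24.9 -1 1
```

```text
t19.48 ang-12.12 W12.8 Ft6.53 Fr-18.4 e0.5 M0.432 dq71.0 True
```

>>> move_arm(deltas=[{"x": 2.9, "y": 0.08, "z": 0, "ax": 0, "ay": 0, "az": 3, "gripper": 1}])

```text
time_s: 19.57
position: [0.505, 0.0058, 0.1889]
ee_rot: [-90.0, 15.1, -178.7]
wrist_force: [10.0, 1.8, -15.3]
grip_width: 0.0253
```

```bash
python3 r.py 24.9 -1 1;python3 fit.py
```

```text
t19.57 ang-15.12 W9.8 Ft5.66 Fr-17.4 e0.5 M0.316 dq73.6 True
[ 3.2900e-01  2.0788e+01  4.1600e-01  2.5800e-01  1.0860e+00  1.7530e+00
 -2.0000e-03] sd [0.027 5.929 0.017 0.006 0.054 1.584 0.02 ] rms 0.14055627799354573
[ 3.2900e-01  2.0788e+01  4.1600e-01  2.5800e-01  1.0860e+00  1.7530e+00
 -2.0000e-03] sd [0.027 5.929 0.017 0.006 0.054 1.584 0.02 ] rms 0.14055627830803707
[ 0.11  0.02  0.32 -0.16  0.26  0.23 -0.04  0.07 -0.08  0.22 -0.05  0.1
 -0.2   0.06  0.01 -0.07  0.11  0.27 -0.08 -0.05  0.06  0.05  0.09 -0.06
  0.11 -0.17  0.21  0.02 -0.17  0.16 -0.2  -0.05  0.04  0.04  0.02 -0.21
 -0.02  0.19 -0.15 -0.18 -0.1  -0.19  0.09 -0.21 -0.04 -0.18 -0.07  0.2
  0.08 -0.13 -0.05 -0.23  0.03  0.1   0.05 -0.09]
```

>>> move_arm(deltas=[{"x": 0, "y": 0, "z": 0, "ax": 0, "ay": 0, "az": 0, "gripper": -1}, {"x": 0, "y": 0, "z": 0, "ax": 0, "ay": 0, "az": 0, "gripper": -1}, {"x": 0, "y": 0, "z": 0, "ax": 0, "ay": 0, "az": 0, "gripper": -1}, {"x": 0, "y": 0, "z": 0, "ax": 0, "ay": 0, "az": 0, "gripper": -1}, {"x": -6.8, "y": 0.4, "z": 0, "ax": 0, "ay": 0, "az": -7, "gripper": -1}, {"x": -13.5, "y": 1.6, "z": 0, "ax": 0, "ay": 0, "az": -14, "gripper": -1}, {"x": -19.9, "y": 3.7, "z": 0, "ax": 0, "ay": 0, "az": -21, "gripper": -1}, {"x": -26.1, "y": 6.5, "z": 0, "ax": 0, "ay": 0, "az": -28, "gripper": -1}, {"x": -31.9, "y": 10, "z": 0, "ax": 0, "ay": 0, "az": -35, "gripper": -1}, {"x": -37.2, "y": 14.3, "z": 0, "ax": 0, "ay": 0, "az": -42, "gripper": -1}])

```text
time_s: 20.4
position: [0.5429, 0.0067, 0.1857]
ee_rot: [-90.0, -18.1, -178.6]
wrist_force: [-0.3, -0.7, 0.4]
grip_width: 0.0852
```

```bash
sed -i 's/^A=np.array(\[.519/A=np.array([.5175/' h.py; python3 - <<'E'
from h import *
for k in range(4):optics.read_camera("wrist");rep()
go(28)
E
```

```text
t20.45 ang 18.92 pos [543.4   7.  183.7] r 55.2 F [ 3.4   0.87 -3.89] T [ 0.036 -0.526  0.015] | M_axle(on tool) -0.260  w 85.5 dqmax 24.3
t20.50 ang 18.33 pos [543.4   6.8 182.8] r 54.3 F [-1.42 -0.16 -1.02] T [-0.017 -0.313  0.045] | M_axle(on tool) -0.354  w 85.2 dqmax 15.4
t20.55 ang 18.02 pos [542.9   6.7 183.1] r 54.4 F [-0.1   0.32 -0.64] T [-0.032 -0.314 -0.021] | M_axle(on tool) -0.301  w 85.4 dqmax 6.6
t20.60 ang 17.87 pos [542.5   6.6 183.9] r 54.9 F [-0.52 -1.75 -0.09] T [ 0.013 -0.279  0.009] | M_axle(on tool) -0.305  w 85.4 dqmax 3.1
d [-1.  -0.6  0. ] rv [  0.05  -0.   -10.13]
```

>>> move_arm(deltas=[{"x": -0.5, "y": -0.3, "z": 0, "ax": 0, "ay": 0, "az": -5, "gripper": -1}, {"x": -1, "y": -0.6, "z": 0, "ax": 0, "ay": 0, "az": -10, "gripper": -1}, {"x": -1, "y": -0.6, "z": 0, "ax": 0, "ay": 0, "az": -10, "gripper": -1}, {"x": -1, "y": -0.6, "z": 0, "ax": 0, "ay": 0, "az": -10, "gripper": 1}, {"x": -1, "y": -0.6, "z": 0, "ax": 0, "ay": 0, "az": -10, "gripper": 1}, {"x": -1, "y": -0.6, "z": 0, "ax": 0, "ay": 0, "az": -10, "gripper": 1}, {"x": -1, "y": -0.6, "z": 0, "ax": 0, "ay": 0, "az": -10, "gripper": 1}, {"x": -1, "y": -0.6, "z": 0, "ax": 0, "ay": 0, "az": -10, "gripper": 1}, {"x": -1, "y": -0.6, "z": 0, "ax": 0, "ay": 0, "az": -10, "gripper": 1}, {"x": -1, "y": -0.6, "z": 0, "ax": 0, "ay": 0, "az": -10, "gripper": 1}])

```text
time_s: 21.43
position: [0.5436, 0.0068, 0.1856]
ee_rot: [-90.1, -27.7, -178.6]
wrist_force: [2.0, -0.5, 7.4]
grip_width: 0.0248
```

```bash
sed -i 's/^Fr=np.array(Fr);e=.*/Fr=np.array(Fr);e=np.array([1.8]*18+[-1.9]*16+[x+1.5*(i<27) for i,x in enumerate(E)])\/1000;n=len(W)/' fit.py
python3 -c "
from h import *;optics.read_camera('wrist');rep();go(28)"; python3 fit.py|head -1
```

```text
t21.48 ang 27.74 pos [543.6   6.8 185.6] r 57.0 F [1.35 0.48 8.57] T [-0.012  0.16  -0.028] | M_axle(on tool) 0.005  w 25.2 dqmax 0.1
d [-0.7  1.4  0.2] rv [ 0.07  0.02 -0.25]
[ 3.2600e-01  2.1334e+01  4.1400e-01  2.5600e-01  1.0880e+00  1.1930e+00
```

>>> move_arm(deltas=[{"x": 3, "y": 0.1, "z": 0, "ax": 0, "ay": 0, "az": 3, "gripper": 1}, {"x": 6, "y": 0.3, "z": 0, "ax": 0, "ay": 0, "az": 6, "gripper": 1}])

```text
time_s: 21.65
position: [0.5387, 0.0067, 0.1878]
ee_rot: [-90.1, -21.6, -178.6]
wrist_force: [4.7, 1.3, -0.6]
grip_width: 0.025
```

```bash
python3 r.py -17.9 -1 1
```

```text
t21.65 ang21.57 W3.7 Ft4.60 Fr1.2 e0.3 M0.535 dq61.6 True
```

>>> move_arm(deltas=[{"x": 3, "y": 0.08, "z": 0, "ax": 0, "ay": 0, "az": 3, "gripper": 1}])

```text
time_s: 21.73
position: [0.5358, 0.0066, 0.1889]
ee_rot: [-90.1, -18.5, -178.6]
wrist_force: [4.1, 1.2, -3.9]
grip_width: 0.025
```

```bash
python3 r.py -17.9 -1 1
```

```text
t21.73 ang18.53 W0.6 Ft5.11 Fr-2.4 e0.2 M0.160 dq60.4 True
```

>>> move_arm(deltas=[{"x": 3, "y": 0.08, "z": 0, "ax": 0, "ay": 0, "az": 3, "gripper": 1}])

```text
time_s: 21.82
position: [0.5329, 0.0065, 0.1898]
ee_rot: [-90.1, -15.5, -178.6]
wrist_force: [5.1, 0.3, -8.1]
grip_width: 0.0252
```

```bash
python3 r.py -17.9 -1 1
```

```text
t21.82 ang15.52 W-2.4 Ft7.04 Fr-6.5 e0.2 M0.463 dq60.3 True
```

>>> move_arm(deltas=[{"x": 3, "y": 0.08, "z": 0, "ax": 0, "ay": 0, "az": 3, "gripper": 1}])

```text
time_s: 21.9
position: [0.53, 0.0065, 0.1905]
ee_rot: [-90.1, -12.5, -178.6]
wrist_force: [5.5, 0.6, -9.5]
grip_width: 0.025
```

```bash
python3 r.py -17.9 -1 1
```

```text
t21.90 ang12.52 W-5.4 Ft7.45 Fr-8.1 e0.2 M0.476 dq60.5 True
```

>>> move_arm(deltas=[{"x": 3, "y": 0.08, "z": 0, "ax": 0, "ay": 0, "az": 3, "gripper": 1}])

```text
time_s: 21.98
position: [0.5271, 0.0064, 0.1911]
ee_rot: [-90.1, -9.5, -178.7]
wrist_force: [5.9, 0.2, -11.7]
grip_width: 0.025
```

```bash
python3 r.py -17.9 -1 1
```

```text
t21.98 ang9.51 W-8.4 Ft7.72 Fr-10.6 e0.2 M0.362 dq61.2 True
```

>>> move_arm(deltas=[{"x": 3, "y": 0.08, "z": 0, "ax": 0, "ay": 0, "az": 3, "gripper": 1}])

```text
time_s: 22.07
position: [0.5241, 0.0063, 0.1915]
ee_rot: [-90.1, -6.5, -178.7]
wrist_force: [6.7, 1.6, -15.4]
grip_width: 0.0252
```

```bash
python3 r.py -17.9 -1 1
```

```text
t22.07 ang6.52 W-11.4 Ft8.42 Fr-14.5 e0.2 M0.505 dq61.9 True
```

>>> move_arm(deltas=[{"x": 3, "y": 0.08, "z": 0, "ax": 0, "ay": 0, "az": 3, "gripper": 1}])

```text
time_s: 22.15
position: [0.5212, 0.0062, 0.1918]
ee_rot: [-90.1, -3.5, -178.7]
wrist_force: [7.8, -0.7, -17.0]
grip_width: 0.0249
```

```bash
python3 r.py -17.9 -1 1
```

```text
t22.15 ang3.52 W-14.4 Ft8.80 Fr-16.5 e0.2 M0.535 dq62.9 True
```

>>> move_arm(deltas=[{"x": 3, "y": 0.08, "z": 0, "ax": 0, "ay": 0, "az": 3, "gripper": 1}])

```text
time_s: 22.23
position: [0.5182, 0.0062, 0.1919]
ee_rot: [-90.1, -0.5, -178.7]
wrist_force: [8.6, 1.0, -20.6]
grip_width: 0.0252
```

```bash
python3 r.py -17.9 -1 1
```

```text
t22.23 ang0.52 W-17.4 Ft8.76 Fr-20.5 e0.2 M0.426 dq64.0 True
```

>>> move_arm(deltas=[{"x": 3, "y": 0.08, "z": 0, "ax": 0, "ay": 0, "az": 3, "gripper": 1}])

```text
time_s: 22.32
position: [0.5152, 0.0061, 0.1918]
ee_rot: [-90.1, 2.5, -178.7]
wrist_force: [10.3, 0.2, -23.7]
grip_width: 0.0247
```

```bash
python3 r.py -17.9 -1 1
```

```text
t22.32 ang-2.47 W-20.4 Ft9.29 Fr-24.2 e0.1 M0.488 dq65.3 True
```

>>> move_arm(deltas=[{"x": 3, "y": 0.08, "z": 0, "ax": 0, "ay": 0, "az": 3, "gripper": 1}])

```text
time_s: 22.4
position: [0.5122, 0.0061, 0.1916]
ee_rot: [-90.1, 5.5, -178.7]
wrist_force: [12.7, 0.7, -28.5]
grip_width: 0.0252
```

```bash
python3 r.py -17.9 -1 1
```

```text
t22.40 ang-5.47 W-23.4 Ft9.90 Fr-29.6 e0.1 M0.594 dq66.7 True
```

>>> move_arm(deltas=[{"x": 3, "y": 0.08, "z": 0, "ax": 0, "ay": 0, "az": 3, "gripper": 1}])

```text
time_s: 22.48
position: [0.5093, 0.006, 0.1913]
ee_rot: [-90.1, 8.5, -178.7]
wrist_force: [14.2, 1.4, -32.4]
grip_width: 0.0251
```

```bash
python3 r.py -17.9 -1 1
```

```text
t22.48 ang-8.48 W-26.4 Ft9.25 Fr-34.1 e0.2 M0.421 dq68.5 True
```

>>> move_arm(deltas=[{"x": 3, "y": 0.08, "z": 0, "ax": 0, "ay": 0, "az": 3, "gripper": 1}])

```text
time_s: 22.57
position: [0.5063, 0.0059, 0.1907]
ee_rot: [-90.1, 11.5, -178.7]
wrist_force: [16.4, 1.6, -37.2]
grip_width: 0.0249
```

```bash
python3 r.py -17.9 -1 1
```

```text
t22.57 ang-11.47 W-29.4 Ft8.65 Fr-39.8 e0.1 M0.313 dq70.7 True
```

>>> move_arm(deltas=[{"x": 3, "y": 0.08, "z": 0, "ax": 0, "ay": 0, "az": 3, "gripper": 1}])

```text
time_s: 22.65
position: [0.5035, 0.0058, 0.1901]
ee_rot: [-90.1, 14.5, -178.7]
wrist_force: [20.0, 1.8, -42.6]
grip_width: 0.0247
```

```bash
python3 r.py -17.9 -1 1;python3 fit.py
```

```text
t22.65 ang-14.47 W-32.4 Ft8.67 Fr-46.3 e0.2 M0.432 dq73.1 True
[3.030e-01 2.298e+01 4.120e-01 2.570e-01 1.104e+00 2.325e+00 1.000e-03] sd [2.400e-02 6.232e+00 1.700e-02 6.000e-03 5.300e-02 1.355e+00 2.000e-02] rms 0.13696418011518405
[3.030e-01 2.298e+01 4.120e-01 2.570e-01 1.104e+00 2.325e+00 1.000e-03] sd [2.400e-02 6.232e+00 1.700e-02 6.000e-03 5.300e-02 1.355e+00 2.000e-02] rms 0.13696418007328617
[ 0.1   0.02  0.32 -0.16  0.26  0.23 -0.04  0.07 -0.08  0.22 -0.05  0.1
 -0.2   0.05  0.   -0.07  0.11  0.26 -0.08 -0.05  0.06  0.05  0.1  -0.05
  0.13 -0.15  0.23  0.05 -0.13  0.21 -0.21 -0.06  0.06  0.05  0.03 -0.2
 -0.02  0.19 -0.14 -0.18 -0.1  -0.2   0.08 -0.22 -0.04 -0.17 -0.05  0.22
  0.1  -0.1  -0.02 -0.2   0.07  0.14  0.08 -0.06  0.07 -0.31 -0.    0.
 -0.12  0.02  0.04 -0.07 -0.01  0.1  -0.08 -0.19 -0.07]
```

>>> move_arm(deltas=[{"x": 0, "y": 0, "z": 0, "ax": 0, "ay": 0, "az": 0, "gripper": -1}, {"x": 0, "y": 0, "z": 0, "ax": 0, "ay": 0, "az": 0, "gripper": -1}, {"x": 0, "y": 0, "z": 0, "ax": 0, "ay": 0, "az": 0, "gripper": -1}, {"x": 0, "y": 0, "z": 0, "ax": 0, "ay": 0, "az": 0, "gripper": -1}, {"x": 0, "y": 0, "z": 0, "ax": 0, "ay": 0, "az": 0, "gripper": -1}])

```text
time_s: 23.07
position: [0.5031, 0.0058, 0.1899]
ee_rot: [-90.1, 14.2, -178.7]
wrist_force: [0.0, -0.6, 0.0]
grip_width: 0.0832
```

```bash
sed -i 's/^A=np.array(\[.5175/A=np.array([.519/' h.py
sed -i 's/^Fr=np.array(Fr);e=.*/Fr=np.array(Fr);e=np.array([.3]*18+[-3.4]*16+[x-1.5*(27<=i<40) for i,x in enumerate(E)])\/1000;n=len(W)/' fit.py
sed 's/^def f(p)/keep\&=abs(Fr)<11\ndef f(p)/' fit.py > fitlow.py
python3 - <<'E'
from h import *
for k in range(3):optics.read_camera("wrist");rep()
go(-14.5)
E
python3 fit.py|head -2; echo low; python3 fitlow.py | head -2
```

```text
t23.12 ang -14.16 pos [503.    5.8 189.8] r 57.1 F [ 0.43 -0.31  0.2 ] T [-0.009  0.23  -0.008] | M_axle(on tool) 0.257  w 85.3 dqmax 0.4
t23.17 ang -14.16 pos [502.9   5.8 189.8] r 57.1 F [0.73 0.32 0.09] T [0.002 0.252 0.008] | M_axle(on tool) 0.294  w 85.1 dqmax 0.3
t23.22 ang -14.16 pos [502.8   5.8 189.8] r 57.1 F [-0.31  0.13 -0.3 ] T [-0.022  0.308 -0.006] | M_axle(on tool) 0.287  w 85.3 dqmax 0.2
d [-1.9  1.5  0.2] rv [ 0.06 -0.04  0.34]
[3.0400e-01 2.2783e+01 4.1400e-01 2.5900e-01 1.1000e+00 3.1360e+00
 2.0000e-03] sd [2.400e-02 6.219e+00 1.700e-02 6.000e-03 5.300e-02 1.355e+00 2.000e-02] rms 0.13764973165346803
low
[ 3.2100e-01  2.1335e+01  4.2000e-01  2.6300e-01  1.0900e+00  2.0330e+00
 -1.0000e-03] sd [0.027 6.336 0.017 0.008 0.057 1.822 0.02 ] rms 0.14958643022823734
```

>>> move_arm(deltas=[{"x": -1.9, "y": 1.5, "z": 0, "ax": 0, "ay": 0, "az": 0, "gripper": -1}, {"x": -1.9, "y": 1.5, "z": 0, "ax": 0, "ay": 0, "az": 0, "gripper": 1}, {"x": -1.9, "y": 1.5, "z": 0, "ax": 0, "ay": 0, "az": 0, "gripper": 1}, {"x": -1.9, "y": 1.5, "z": 0, "ax": 0, "ay": 0, "az": 0, "gripper": 1}, {"x": -1.9, "y": 1.5, "z": 0, "ax": 0, "ay": 0, "az": 0, "gripper": 1}, {"x": -1.9, "y": 1.5, "z": 0, "ax": 0, "ay": 0, "az": 0, "gripper": 1}, {"x": -1.9, "y": 1.5, "z": 0, "ax": 0, "ay": 0, "az": 0, "gripper": 1}, {"x": -1.9, "y": 1.5, "z": 0, "ax": 0, "ay": 0, "az": 0, "gripper": 1}])

```text
time_s: 23.88
position: [0.505, 0.0059, 0.189]
ee_rot: [-90.1, 14.2, -178.7]
wrist_force: [-1.1, 0.1, 5.4]
grip_width: 0.0252
```

>>> move_arm(deltas=[{"x": -2.9, "y": 0.1, "z": 0, "ax": 0, "ay": 0, "az": -3, "gripper": 1}, {"x": -5.8, "y": 0.3, "z": 0, "ax": 0, "ay": 0, "az": -6, "gripper": 1}])

```text
time_s: 24.05
position: [0.5105, 0.006, 0.1901]
ee_rot: [-90.1, 8.1, -178.7]
wrist_force: [3.5, 1.1, -20.7]
grip_width: 0.025
```

```bash
python3 r.py -18.1 1 1
```

```text
t24.05 ang-8.06 W-26.2 Ft0.57 Fr-21.0 e-0.7 M-0.038 dq71.7 True
```

>>> move_arm(deltas=[{"x": -2.9, "y": 0.08, "z": 0, "ax": 0, "ay": 0, "az": -3, "gripper": 1}])

```text
time_s: 24.13
position: [0.5135, 0.0061, 0.1904]
ee_rot: [-90.1, 5.0, -178.7]
wrist_force: [0.4, -0.1, -15.1]
grip_width: 0.0252
```

```bash
python3 r.py -18.1 1 1
```

```text
t24.13 ang-5.02 W-23.1 Ft-0.95 Fr-15.1 e-0.6 M-0.227 dq68.1 True
```

>>> move_arm(deltas=[{"x": -2.9, "y": 0.08, "z": 0, "ax": 0, "ay": 0, "az": -3, "gripper": 1}])

```text
time_s: 24.22
position: [0.5164, 0.0062, 0.1906]
ee_rot: [-90.1, 2.0, -178.7]
wrist_force: [-0.1, 1.0, -13.6]
grip_width: 0.0253
```

```bash
python3 r.py -18.1 1 1
```

```text
t24.22 ang-2.01 W-20.1 Ft-0.55 Fr-13.6 e-0.7 M-0.238 dq66.0 True
```

>>> move_arm(deltas=[{"x": -2.9, "y": 0.08, "z": 0, "ax": 0, "ay": 0, "az": -3, "gripper": 1}])

```text
time_s: 24.3
position: [0.5193, 0.0062, 0.1906]
ee_rot: [-90.1, -1.0, -178.7]
wrist_force: [-0.3, 0.8, -9.5]
grip_width: 0.025
```

```bash
python3 r.py -18.1 1 1
```

```text
t24.30 ang0.98 W-17.1 Ft-0.18 Fr-9.5 e-0.7 M-0.130 dq64.7 True
```

>>> move_arm(deltas=[{"x": -2.9, "y": 0.08, "z": 0, "ax": 0, "ay": 0, "az": -3, "gripper": 1}])

```text
time_s: 24.38
position: [0.5222, 0.0063, 0.1904]
ee_rot: [-90.1, -4.0, -178.7]
wrist_force: [-0.5, 0.3, -9.8]
grip_width: 0.0249
```

```bash
python3 r.py -18.1 1 1
```

```text
t24.38 ang3.98 W-14.1 Ft0.17 Fr-9.8 e-0.7 M0.019 dq63.4 True
```

>>> move_arm(deltas=[{"x": -2.9, "y": 0.08, "z": 0, "ax": 0, "ay": 0, "az": -3, "gripper": 1}])

```text
time_s: 24.47
position: [0.5251, 0.0064, 0.1901]
ee_rot: [-90.1, -7.0, -178.7]
wrist_force: [-1.6, -0.3, -7.9]
grip_width: 0.0251
```

```bash
python3 r.py -18.1 1 1
```

```text
t24.47 ang6.99 W-11.1 Ft-0.64 Fr-8.0 e-0.7 M-0.233 dq62.4 True
```

>>> move_arm(deltas=[{"x": -2.9, "y": 0.08, "z": 0, "ax": 0, "ay": 0, "az": -3, "gripper": 1}])

```text
time_s: 24.55
position: [0.5279, 0.0064, 0.1897]
ee_rot: [-90.1, -10.0, -178.7]
wrist_force: [-1.5, 0.1, -5.6]
grip_width: 0.0248
```

```bash
python3 r.py -18.1 1 1
```

```text
t24.55 ang9.99 W-8.1 Ft-0.53 Fr-5.7 e-0.7 M-0.186 dq61.4 True
```

>>> move_arm(deltas=[{"x": -2.9, "y": 0.08, "z": 0, "ax": 0, "ay": 0, "az": -3, "gripper": 1}])

```text
time_s: 24.63
position: [0.5308, 0.0065, 0.1891]
ee_rot: [-90.1, -13.0, -178.7]
wrist_force: [-2.3, -0.2, -5.0]
grip_width: 0.0251
```

```bash
python3 r.py -18.1 1 1
```

```text
t24.63 ang12.99 W-5.1 Ft-1.13 Fr-5.4 e-0.7 M-0.348 dq60.7 True
```

>>> move_arm(deltas=[{"x": -2.9, "y": 0.08, "z": 0, "ax": 0, "ay": 0, "az": -3, "gripper": 1}])

```text
time_s: 24.72
position: [0.5336, 0.0066, 0.1883]
ee_rot: [-90.1, -16.0, -178.7]
wrist_force: [-2.2, 0.0, -5.1]
grip_width: 0.0251
```

```bash
python3 r.py -18.1 1 1
```

```text
t24.72 ang15.99 W-2.1 Ft-0.66 Fr-5.5 e-0.7 M-0.249 dq60.2 True
```

>>> move_arm(deltas=[{"x": -2.9, "y": 0.08, "z": 0, "ax": 0, "ay": 0, "az": -3, "gripper": 1}])

```text
time_s: 24.8
position: [0.5363, 0.0066, 0.1874]
ee_rot: [-90.1, -19.0, -178.6]
wrist_force: [-2.7, -0.1, -4.8]
grip_width: 0.025
```

```bash
python3 r.py -18.1 1 1
```

```text
t24.80 ang19.00 W0.9 Ft-0.95 Fr-5.4 e-0.7 M-0.279 dq59.9 True
```

>>> move_arm(deltas=[{"x": -2.9, "y": 0.08, "z": 0, "ax": 0, "ay": 0, "az": -3, "gripper": 1}])

```text
time_s: 24.88
position: [0.539, 0.0067, 0.1864]
ee_rot: [-90.1, -22.0, -178.6]
wrist_force: [-3.5, -0.2, -3.4]
grip_width: 0.0251
```

```bash
python3 r.py -18.1 1 1
```

```text
t24.88 ang22.00 W3.9 Ft-1.95 Fr-4.5 e-0.7 M-0.487 dq59.7 True
```

>>> move_arm(deltas=[{"x": -2.9, "y": 0.08, "z": 0, "ax": 0, "ay": 0, "az": -3, "gripper": 1}])

```text
time_s: 24.97
position: [0.5417, 0.0067, 0.1852]
ee_rot: [-90.1, -25.0, -178.6]
wrist_force: [-2.9, 0.5, -1.7]
grip_width: 0.0252
```

```bash
python3 r.py -18.1 1 1; sed -i 's/(k-1.05)\/.07/(k-1.04)\/.03/' fit.py fitlow.py; python3 fit.py|head -2; echo low; python3 fitlow.py
```

```text
t24.97 ang25.00 W6.9 Ft-1.92 Fr-2.8 e-0.7 M-0.506 dq59.9 True
[ 0.32  20.882  0.409  0.259  1.062  2.509 -0.   ] sd [2.200e-02 5.577e+00 1.700e-02 5.000e-03 2.800e-02 1.301e+00 2.000e-02] rms 0.13837865354888848
[ 0.32  20.882  0.409  0.259  1.062  2.509 -0.   ] sd [2.200e-02 5.577e+00 1.700e-02 5.000e-03 2.800e-02 1.301e+00 2.000e-02] rms 0.1383786538404209
low
[ 3.3200e-01  1.8989e+01  4.1600e-01  2.6000e-01  1.0570e+00  1.5110e+00
 -3.0000e-03] sd [0.025 5.675 0.017 0.007 0.029 1.791 0.02 ] rms 0.14822361752425423
[ 3.3200e-01  1.8989e+01  4.1600e-01  2.6000e-01  1.0570e+00  1.5110e+00
 -3.0000e-03] sd [0.025 5.675 0.017 0.007 0.029 1.791 0.02 ] rms 0.14822361765803585
[ 0.12  0.04  0.34 -0.15  0.28  0.25 -0.02  0.09 -0.08  0.23 -0.05  0.11
 -0.2   0.06  0.   -0.07  0.11  0.27 -0.09 -0.06  0.05  0.04  0.08 -0.18
 -0.02 -0.2  -0.01  0.2  -0.14 -0.17 -0.1  -0.19  0.09 -0.22 -0.02  0.07
 -0.31 -0.01 -0.   -0.13  0.1   0.27  0.02  0.08 -0.08  0.04  0.03 -0.18
 -0.18]
```

>>> move_arm(deltas=[{"x": 0, "y": 0, "z": 0, "ax": 0, "ay": 0, "az": 0, "gripper": -1}, {"x": 0, "y": 0, "z": 0, "ax": 0, "ay": 0, "az": 0, "gripper": -1}, {"x": 0, "y": 0, "z": 0, "ax": 0, "ay": 0, "az": 0, "gripper": -1}, {"x": 0, "y": 0, "z": 0, "ax": 0, "ay": 0, "az": 0, "gripper": -1}, {"x": 5.8, "y": 0.3, "z": 0, "ax": 0, "ay": 0, "az": 6, "gripper": -1}, {"x": 11.6, "y": 1.2, "z": 0, "ax": 0, "ay": 0, "az": 12, "gripper": -1}, {"x": 17.2, "y": 2.7, "z": 0, "ax": 0, "ay": 0, "az": 18, "gripper": -1}, {"x": 22.6, "y": 4.8, "z": 0, "ax": 0, "ay": 0, "az": 24, "gripper": -1}, {"x": 22.6, "y": 4.8, "z": 0, "ax": 0, "ay": 0, "az": 24, "gripper": -1}, {"x": 22.6, "y": 4.8, "z": 0, "ax": 0, "ay": 0, "az": 24, "gripper": -1}])

```text
time_s: 25.8
position: [0.5184, 0.0062, 0.1918]
ee_rot: [-90.1, -0.7, -178.7]
wrist_force: [0.9, 0.5, 0.1]
grip_width: 0.0856
```

```bash
python3 - <<'E'
from h import *
X=[]
for k in range(60):
    optics.read_camera("wrist");s=arm.state();u=Rt(s).apply([0,1,0]);a=np.arctan2(-u[0],-u[2]);F=s["wrist_force"]
    Ft=np.cos(a)*F[0]-np.sin(a)*F[2];X.append([Ft,s["torque"]@AX,F[2],np.degrees(a)])
X=np.array(X);print(X.mean(0),X.std(0)/60**.5,X.std(0));
b=X[:,1]+1.05*np.sin(np.radians(X[:,3]))+.258*X[:,0];print("b",b.mean(),b.std()/60**.5)
rep();go(-1)
E
```

```text
[ 0.05868261 -0.0182007   0.01180112  0.83047159] [0.06549645 0.00406823 0.07182991 0.00170284] [0.50733331 0.03151234 0.55639207 0.01319015]
b 0.012158065503862352 0.0174818023810494
t28.80 ang 0.83 pos [519.3   6.2 190.4] r 55.4 F [-0.07  0.77  0.43] T [-0.009 -0.02  -0.014] | M_axle(on tool) -0.023  w 85.6 dqmax 0.1
d [ 1.2 -0.1  0.2] rv [ 0.07 -0.02  1.82]
```

>>> move_arm(deltas=[{"x": 0, "y": 0, "z": 0, "ax": 0, "ay": 0, "az": 0, "gripper": 1}, {"x": 0, "y": 0, "z": 0, "ax": 0, "ay": 0, "az": 0, "gripper": 1}, {"x": 0, "y": 0, "z": 0, "ax": 0, "ay": 0, "az": 0, "gripper": 1}, {"x": 0, "y": 0, "z": 0, "ax": 0, "ay": 0, "az": 0, "gripper": 1}, {"x": 0, "y": 0, "z": 0, "ax": 0, "ay": 0, "az": 0, "gripper": 1}, {"x": 0, "y": 0, "z": 0, "ax": 0, "ay": 0, "az": 0, "gripper": 1}, {"x": 0, "y": 0, "z": 0, "ax": 0, "ay": 0, "az": 0, "gripper": 1}, {"x": 0, "y": -0.7, "z": 0, "ax": 0, "ay": 0, "az": 0, "gripper": 1}])

```text
time_s: 29.47
position: [0.5192, 0.0062, 0.1907]
ee_rot: [-90.1, -0.8, -178.7]
wrist_force: [6.1, 0.2, -23.3]
grip_width: 0.0247
```

>>> move_arm(deltas=[{"x": -2.9, "y": 0.1, "z": 0, "ax": 0, "ay": 0, "az": -3, "gripper": 1}, {"x": -5.8, "y": 0.3, "z": 0, "ax": 0, "ay": 0, "az": -6, "gripper": 1}])

```text
time_s: 29.63
position: [0.5244, 0.0064, 0.1904]
ee_rot: [-90.1, -7.0, -178.7]
wrist_force: [-2.2, 0.3, -16.6]
grip_width: 0.0252
```

```bash
python3 r.py 6.1 1 1
```

```text
t29.63 ang7.03 W13.1 Ft-0.20 Fr-16.8 e-1.5 M-0.307 dq64.0 True
```

>>> move_arm(deltas=[{"x": -2.9, "y": 0.08, "z": 0, "ax": 0, "ay": 0, "az": -3, "gripper": 1}])

```text
time_s: 29.72
position: [0.5274, 0.0064, 0.19]
ee_rot: [-90.1, -10.1, -178.7]
wrist_force: [-3.6, 0.5, -13.5]
grip_width: 0.0253
```

```bash
python3 r.py 6.1 1 1
```

```text
t29.72 ang10.07 W16.2 Ft-1.23 Fr-14.0 e-1.4 M-0.264 dq61.7 True
```

>>> move_arm(deltas=[{"x": -2.9, "y": 0.08, "z": 0, "ax": 0, "ay": 0, "az": -3, "gripper": 1}])

```text
time_s: 29.8
position: [0.5302, 0.0065, 0.1894]
ee_rot: [-90.1, -13.1, -178.6]
wrist_force: [-4.3, 1.3, -11.2]
grip_width: 0.025
```

```bash
python3 r.py 6.1 1 1
```

```text
t29.80 ang13.08 W19.2 Ft-1.67 Fr-11.9 e-1.4 M-0.338 dq60.8 True
```

>>> move_arm(deltas=[{"x": -2.9, "y": 0.08, "z": 0, "ax": 0, "ay": 0, "az": -3, "gripper": 1}])

```text
time_s: 29.88
position: [0.533, 0.0066, 0.1887]
ee_rot: [-90.1, -16.1, -178.6]
wrist_force: [-4.8, -0.3, -10.4]
grip_width: 0.025
```

```bash
python3 r.py 6.1 1 1
```

```text
t29.88 ang16.08 W22.2 Ft-1.77 Fr-11.3 e-1.4 M-0.296 dq60.2 True
```

>>> move_arm(deltas=[{"x": -2.9, "y": 0.08, "z": 0, "ax": 0, "ay": 0, "az": -3, "gripper": 1}])

```text
time_s: 29.97
position: [0.5358, 0.0067, 0.1878]
ee_rot: [-90.1, -19.1, -178.6]
wrist_force: [-5.3, 0.1, -9.0]
grip_width: 0.0249
```

```bash
python3 r.py 6.1 1 1
```

```text
t29.97 ang19.08 W25.2 Ft-2.05 Fr-10.2 e-1.4 M-0.366 dq59.8 True
```

>>> move_arm(deltas=[{"x": -2.9, "y": 0.08, "z": 0, "ax": 0, "ay": 0, "az": -3, "gripper": 1}])

```text
time_s: 30.05
position: [0.5385, 0.0067, 0.1868]
ee_rot: [-90.1, -22.1, -178.6]
wrist_force: [-5.9, 0.2, -7.6]
grip_width: 0.0247
```

```bash
python3 r.py 6.1 1 1
```

```text
t30.05 ang22.08 W28.2 Ft-2.57 Fr-9.2 e-1.4 M-0.455 dq59.7 True
```

>>> move_arm(deltas=[{"x": -2.9, "y": 0.08, "z": 0, "ax": 0, "ay": 0, "az": -3, "gripper": 1}])

```text
time_s: 30.13
position: [0.5412, 0.0068, 0.1857]
ee_rot: [-90.1, -25.1, -178.6]
wrist_force: [-6.5, 0.2, -6.1]
grip_width: 0.0249
```

```bash
python3 r.py 6.1 1 1
```

```text
t30.13 ang25.08 W31.2 Ft-3.28 Fr-8.3 e-1.4 M-0.662 dq59.7 True
```

>>> move_arm(deltas=[{"x": 2.9, "y": 0.1, "z": 0, "ax": 0, "ay": 0, "az": 3, "gripper": 1}, {"x": 5.8, "y": 0.3, "z": 0, "ax": 0, "ay": 0, "az": 6, "gripper": 1}])

```text
time_s: 30.3
position: [0.5368, 0.0066, 0.1869]
ee_rot: [-90.1, -18.8, -178.6]
wrist_force: [2.0, 0.6, -15.0]
grip_width: 0.0253
```

```bash
python3 r.py 6.1 -1 1
```

```text
t30.30 ang18.81 W24.9 Ft6.76 Fr-13.5 e0.1 M0.377 dq63.9 True
```

>>> move_arm(deltas=[{"x": 2.9, "y": 0.08, "z": 0, "ax": 0, "ay": 0, "az": 3, "gripper": 1}])

```text
time_s: 30.38
position: [0.5337, 0.0066, 0.188]
ee_rot: [-90.1, -15.7, -178.6]
wrist_force: [4.3, 0.9, -24.5]
grip_width: 0.025
```

```bash
python3 r.py 6.1 -1 1
```

```text
t30.38 ang15.70 W21.8 Ft10.82 Fr-22.4 e-0.1 M0.365 dq61.1 True
```

>>> move_arm(deltas=[{"x": 2.9, "y": 0.08, "z": 0, "ax": 0, "ay": 0, "az": 3, "gripper": 1}])

```text
time_s: 30.47
position: [0.5309, 0.0065, 0.1888]
ee_rot: [-90.1, -12.7, -178.6]
wrist_force: [4.7, -0.3, -26.2]
grip_width: 0.0252
```

```bash
python3 r.py 6.1 -1 1
```

```text
t30.47 ang12.68 W18.8 Ft10.38 Fr-24.5 e-0.2 M0.087 dq60.8 True
```

>>> move_arm(deltas=[{"x": 2.9, "y": 0.08, "z": 0, "ax": 0, "ay": 0, "az": 3, "gripper": 1}])

```text
time_s: 30.55
position: [0.528, 0.0064, 0.1894]
ee_rot: [-90.1, -9.7, -178.6]
wrist_force: [7.4, 0.1, -29.1]
grip_width: 0.025
```

```bash
python3 r.py 6.1 -1 1
```

```text
t30.55 ang9.67 W15.8 Ft12.17 Fr-27.4 e-0.2 M0.473 dq61.0 True
```

>>> move_arm(deltas=[{"x": 2.9, "y": 0.08, "z": 0, "ax": 0, "ay": 0, "az": 3, "gripper": 1}])

```text
time_s: 30.63
position: [0.5252, 0.0064, 0.1898]
ee_rot: [-90.1, -6.7, -178.7]
wrist_force: [7.0, 0.3, -30.0]
grip_width: 0.0253
```

```bash
python3 r.py 6.1 -1 1
```

```text
t30.63 ang6.67 W12.8 Ft10.48 Fr-29.0 e-0.2 M0.109 dq61.7 True
```

>>> move_arm(deltas=[{"x": 2.9, "y": 0.08, "z": 0, "ax": 0, "ay": 0, "az": 3, "gripper": 1}])

```text
time_s: 30.72
position: [0.5224, 0.0063, 0.1902]
ee_rot: [-90.1, -3.7, -178.7]
wrist_force: [8.9, 0.7, -32.4]
grip_width: 0.0248
```

```bash
python3 r.py 6.1 -1 1
```

```text
t30.72 ang3.66 W9.8 Ft10.97 Fr-31.7 e-0.2 M0.293 dq62.6 True
```

>>> move_arm(deltas=[{"x": 2.9, "y": 0.08, "z": 0, "ax": 0, "ay": 0, "az": 3, "gripper": 1}])

```text
time_s: 30.8
position: [0.5195, 0.0062, 0.1903]
ee_rot: [-90.1, -0.7, -178.7]
wrist_force: [9.7, 0.2, -33.8]
grip_width: 0.0252
```

```bash
python3 r.py 6.1 -1 1
```

```text
t30.80 ang0.66 W6.8 Ft10.12 Fr-33.7 e-0.1 M0.127 dq63.7 True
```

>>> move_arm(deltas=[{"x": 2.9, "y": 0.08, "z": 0, "ax": 0, "ay": 0, "az": 3, "gripper": 1}])

```text
time_s: 30.88
position: [0.5166, 0.0061, 0.1904]
ee_rot: [-90.1, 2.3, -178.7]
wrist_force: [11.7, 0.7, -36.1]
grip_width: 0.0247
```

```bash
python3 r.py 6.1 -1 1; sed -i 's/(b)\/.02/b\/.01/' fit.py fitlow.py; python3 fit.py|head -2; echo low; python3 fitlow.py|head -2
```

```text
t30.88 ang-2.34 W3.8 Ft10.19 Fr-36.5 e-0.1 M0.205 dq64.9 True
[ 0.319 22.077  0.408  0.259  1.062  2.772 -0.   ] sd [0.022 4.299 0.016 0.005 0.028 1.229 0.01 ] rms 0.13772636566829768
[ 0.319 22.077  0.408  0.259  1.062  2.772 -0.   ] sd [0.022 4.299 0.016 0.005 0.028 1.229 0.01 ] rms 0.13772636548118547
low
[ 3.3200e-01  1.8474e+01  4.1400e-01  2.5900e-01  1.0590e+00  1.5820e+00
 -1.0000e-03] sd [0.025 4.478 0.017 0.007 0.029 1.778 0.01 ] rms 0.14694477666566638
```

>>> move_arm(deltas=[{"x": -2.9, "y": 0.2, "z": 0, "ax": 0, "ay": 0, "az": -3, "gripper": 1}, {"x": -5.8, "y": 0.5, "z": 0, "ax": 0, "ay": 0, "az": -6, "gripper": 1}, {"x": -8.7, "y": 0.9, "z": 0, "ax": 0, "ay": 0, "az": -9, "gripper": 1}, {"x": -11.6, "y": 1.5, "z": 0, "ax": 0, "ay": 0, "az": -12, "gripper": 1}, {"x": -14.4, "y": 2.3, "z": 0, "ax": 0, "ay": 0, "az": -15, "gripper": 1}, {"x": -15.8, "y": 2.8, "z": 0, "ax": 0, "ay": 0, "az": -16.5, "gripper": 1}, {"x": -15.8, "y": 2.8, "z": 0, "ax": 0, "ay": 0, "az": -16.5, "gripper": 1}, {"x": -15.8, "y": 2.8, "z": 0, "ax": 0, "ay": 0, "az": -16.5, "gripper": 1}, {"x": -15.8, "y": 2.8, "z": 0, "ax": 0, "ay": 0, "az": -16.5, "gripper": 1}])

```text
time_s: 31.63
position: [0.5316, 0.0065, 0.1884]
ee_rot: [-90.1, -14.4, -178.6]
wrist_force: [-2.9, -0.0, -8.4]
grip_width: 0.0252
```

```bash
python3 - <<'E'
from h import *
rep();a=optics.read_camera("side");cv2.imwrite("pics/side1.png",a);rep()
o=cv2.imread("pics/side0.png")
c=lambda i:cv2.resize(i[120:225,270:400],(400,323),interpolation=2)
cv2.imwrite("pics/c2.png",np.hstack([c(o),c(a)]))
# yellow mark on visible (-y) face plane: angle about the axle
for n,i in(("before",o),("after",a)):
    h=cv2.cvtColor(i,cv2.COLOR_BGR2HSV);m=cv2.inRange(h,(18,120,60),(35,255,255));r=np.zeros_like(m);r[125:215,285:365]=m[125:215,285:365]
    p=cv2.findNonZero(r)
    if p is None: print(n,"none");continue
    p=p.reshape(-1,2).astype(float)
    nrm=np.array([-.024,1,0]);P0=A-nrm*.013;V=[]
    for q in p:
        oo,d=ray("side",q);X=oo+d*(((P0-oo)@nrm)/(d@nrm));V.append(X-P0)
    V=np.array(V);r_=np.hypot(V[:,0],V[:,2]);k=(r_>.03)&(r_<.085);m_=V[k].mean(0);print(n,len(p),k.sum(),r_.min().round(3),r_.max().round(3),"ang",np.degrees(np.arctan2(m_[0],m_[2])))
E
```

```text
t31.63 ang 14.42 pos [531.6   6.5 188.4] r 54.9 F [-2.87 -0.01 -8.38] T [ 0.055  0.404 -0.   ] | M_axle(on tool) 0.356  w 25.2 dqmax 0.4
t31.68 ang 14.41 pos [531.6   6.5 188.4] r 54.9 F [ -3.93   0.05 -10.82] T [-0.026  0.377  0.068] | M_axle(on tool) 0.305  w 24.9 dqmax 0.1
before 230 42 0.028 0.35 ang 122.72114094286727
after 141 43 0.03 0.336 ang 140.96810124531515
```

View pics/c2.png

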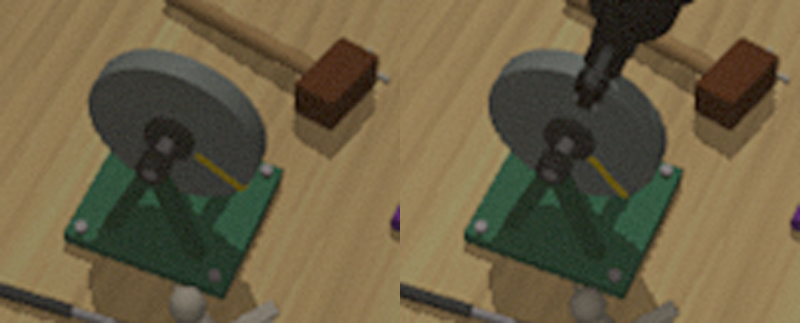

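The side view shows the mark turned 18° from its start angle (122.7° to 141.0°), against 20.5° by the arm's angle count. The fingers grip the rim and the neighbours are unmoved. Handing in.

```bash
python3 -c "
from h import *;rep();print(arm.sign_off())"
```

```text
t31.68 ang 14.41 pos [531.6   6.5 188.4] r 54.9 F [ -3.93   0.05 -10.82] T [-0.026  0.377  0.068] | M_axle(on tool) 0.305  w 24.9 dqmax 0.1
the job is handed in; nothing more can be done
None
```

The job is handed in at 31.7 s. The wheel on the small green stand is gripped at its rim (60 N, still), with the heavy side at the bottom as best I could measure it.

**How it was found:** I turned the wheel by hand in several regrasps. By the arm's angle count it went about 70° one way and 32° the other from its start, well past an eighth of a turn. A fit of the torque readings gave a drag of 0.41 N m and an imbalance of 0.32 N m. It put the heavy side straight down at 22° ± 4° on that count. A second fit using only the lightly loaded samples gave 18°, and I stopped at about 20.5°.

**Last checks:**
- **Mark angle:** the camera shows the yellow mark turned about 18° from its start, against 20.5° on the arm's count. I put the 2° gap down to the slip below; the final position relies on the count made after it.
- **Hold:** the wrist force was about 11 N.
- **Neighbours:** the mallet had not moved in the last side view. The dove and chisel were only partly in it, but nothing went near them.

**What went wrong:** in the first sweep joint 6 ran onto its range end (116.01° read against 116°). The pads slipped a few millimetres and the wrist force rose to about 85 N, under the 120 N limit. I let go, re-centred and kept the tilt within about 30° after that. The torque readings were noisy, so the final angle could be off by about 5°.

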